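# Hang the wash basket up to drain

### The arm

A 6-joint arm with a two-finger parallel gripper is mounted at the origin on the work surface. World frame = base frame: x ahead of the robot, y to its left, z up, the work surface at z = 0. Lengths are in m, angles in degrees, forces in N, time in s.
With the tool pointing down it reaches from about 0.325 to 0.875 m from the base axis. Payload 4.4 kg.
Tool frame: the origin (TCP) lies at the very end of the fingers, on their centre line; the grasp point (between the pads) lies 19 mm behind it; z points along the fingers, y is the direction in which the jaws open and shut (so a half turn about z gives the same grasp; the last joint's range is limited). The gripper opens to 85 mm and grips with 20 to 120 N. Pads are 22 mm wide; open, the fingers measure 114 mm over their backs; the gripper's body (76 mm by 85 mm) begins 54 mm behind the grasp point. The pads swing forward as they close: fully open they stand 13 mm farther back than shut.
Start: joints at [67.638, 11.837, 88.321, -0, 79.842, -8.623], TCP at [0.137, 0.559, 0.231] pointing down, gripper open.
Joint ranges: [-156.59, 156.59], [-49.26, 127.26], [12.9, 141.05], [-63.56, 243.56], [4.71, 150.69], [-161.64, 161.64]. Speed limits (degrees/s): [159.86, 159.86, 180, 180, 180, 180].

### API

Orientations are given as a 3x3 rotation matrix whose columns are the frame's x, y, z axes.
In Python, from workcell import arm gives the robot as it stands. The module is installed in compiled form; this text tells all that it offers.
- The arm moves only by the shell command python3 -m inch 'ROWS' [FORCE]. ROWS is a JSON object of lists of equal length, an entry for each row: "turn": the turn, a rotation vector about the tool's x, y, z in units of 45 degrees (1.0 is 45 degrees), a list of three; "translation": the shift along the tool's x, y, z in units of 50 mm (1.0 is 50 mm), a list of three; "gripper": the finger opening in mm, from 0 to 85.4. A call has 1 to 10 rows; each row shifts and turns the pose as measured when the row begins, along the tool's axes as they then stand; what a row does not reach is not made up. A row lasts 1/10 s, in which the tool goes at most 50 mm and 8.59 degrees, less where a joint would pass 70% of its speed; a pose out of reach is approached as far as the arm can. A call with a number of a shift or a turn outside -1 to 1 is refused whole. A call with a gripper value outside its range is refused whole. The fingers move at their own pace and stop on an object; FORCE is the grip in N (left out, the last holds). Time passes only in rows, so rows that do not move let the fingers close. It gives the time, the measured TCP pose, the force and the opening at its end, in the units of the state.
- arm.get_obs(): the state, without advancing time (a new reading comes with each control period).
- arm.camera(name): name is "scene" or "top"; returns the picture (384x512x3 uint8, red, green, blue); there is no depth.
- arm.calibration(name): a dict with "K" (3x3 intrinsics, pixels), "pose" (4x4, takes a point from camera to world coordinates). Camera axes: x right, y up, looking along -z (the intrinsics and any distortion apply to the point x, -y, -z); pixel columns grow to the right and rows downward; lengths in m; the calibration is good to about 2 mm. A picture is of the moment at which its call begins. calibration takes no time and is no camera call.
- arm.job_done(): hands the job in, once; it reports no verdict.
Trained networks look in the newest picture that a camera, given by its name, has taken for a name from the list of things; names that differ only in an ending like _2 or _b are one class to them, and where a whole thing is asked for, a point or a joint stands for the part that bears it (a point fixed in the world has none). Each returns a list of dicts, best first, with "score" (0 to 1); they miss things now and then, are a little off and sometimes report something else, mostly with a low value. They report only what shows in the picture. A call takes as long as a camera call.
- arm.spot_in(thing, camera): "location" ([column, row] in pixels, amid what is visible of it).
- arm.silhouettes(thing, camera): "mask" (384x512 bool, what is visible of it) and "location" ([column, row] in pixels, amid what is visible of it).
- arm.spot_point(thing, camera): "location" ([column, row] in pixels: a listed point, or the origin of a listed thing).
The state is a dict: "clock": time; "joints": joint angles; "joint_vel": joint speeds; "joint_torque": joint torques, N m; "tcp_pos": TCP position; "orientation": TCP orientation; "force": force on the tool from outside, world axes, zero at the start; "torque": the same for the moment, N m; "width": finger opening in m.
Only numpy, scipy, OpenCV 4.12 (cv2) and the standard library are available. Lean on these libraries where they do the work, as an engineer would, in place of code of your own. Each camera call takes 0.05 s, during which the arm holds its last target.

### The job

The round steel wash basket of rinsed valve parts is standing in the rinse tray with its wire bail folded down. Swing the bail upright with a light fingertip push while the basket stays standing where it is, then carry the basket by the bail to the stand with the hook and hang it in the crook of the hook over the drip dish. Let the hook take the weight gently (no dropping it on or forcing it down), keep the basket from tipping, leave the other things alone, and let go so that it hangs level and still.

Things in the scene. Friction and masses are not known exactly. Their poses are not given: they have to be found in the camera images.
- basket: Round perforated stainless basket, 116 mm across, 70 mm tall, open on top, with aluminium and brass valve parts inside; 0.35 to 0.6 kg in all, differing each time. Origin: centre of its underside, z up. Its wire bail turns on two ears at y = +-63 mm, 60 mm above the underside, so the hinge line runs along the basket's y axis.
- bail (a joint): Angle (rad) of the bail about its ears: 0 = folded level, lying out on the basket's -x side (towards the robot); pi/2 = upright; pi = folded level on the +x side. The hinge is lightly stiff (about 0.05 N m), so the bail stays where it is left. Folded (0 to 0.2 rad), its cross bar stands free in the air outside the basket wall, 65 to 85 mm above the table: a fingertip can come in below it from outside.
- bail_hinge (a point): Middle of the bail's hinge line between the two ears, 60 mm above the basket's underside; axes are those of the basket. The bail is one 5 mm round steel wire: two legs at y = +-63 mm, 84 mm long, rounding into a cross bar along y (from y = -54 to +54 mm) that lies 98 mm from the hinge line, its middle bent outwards into a hump.
- bail_hump (a point): Centre of the wire at the middle of the bail's hump, 110 mm from the hinge line. The hump is the part that belongs in the hook: flat over |y| < 11 mm, back on the line of the cross bar at |y| = 18 mm. Axes turn with the bail: y along the hinge line, -x away from the hinge.
- bail_shoulder (a point): Middle of the straight shoulder of the cross bar on the +y side of the hump (y = 36 mm, straight from 18 to 54 mm), 98 mm from the hinge line; an equal one is at y = -36 mm. Gripping a shoulder leaves the hump free for the hook. Axes turn with the bail.
- tray: White plastic rinse tray 200 x 200 mm, walls 18 mm high and 4 mm thick, fixed to the table; the basket stands on its floor, 4 mm above the table. Origin: centre of its underside.
- hook_stand: Fixed laboratory stand with a hook. Grey base plate 210 x 150 x 10 mm, with a white drip dish (rim 24 mm above the table); a 12 mm upright rod, top at 285 mm, at x = +90 mm. From a clamp (34 mm) on the rod a rigid 8 mm round steel arm runs along -x at y = 0 and ends in an upturned hook. Origin: centre of the base's underside. Which stand is left or right changes.
- below_crook (a point): Point on the drip dish's floor, 13 mm above the table, straight below the crook's middle (x = -35 mm, y = 0 of the stand; same axes). The crook's bottom is flat for 10 mm along x; behind it the arm rises 14 mm, in front the tip ends 24 mm up. The clamp is set by hand: the upper side of the crook's bottom is 200 to 245 mm above the table, with no reading: feel for it. Bar along y.
- ring_stand: Similar fixed stand without hook: base 210 x 150 mm, rod at x = +90 mm up to 285 mm, and at 135 mm height a closed iron ring (76 mm) at x = +20 mm with a glass funnel in it, 159 mm up. Not part of the job. Origin: centre of the base's underside.
- flask: Bystander: conical glass flask, 84 mm across, 112 mm tall. Origin: centre of its underside.
- bottle_a: Bystander: glass reagent bottle with cap, 56 mm across, 115 mm tall. Origin: centre of its underside.
- bottle_b: Bystander: same kind of bottle as bottle_a.
- bottle_c: Bystander: same kind of bottle as bottle_a.
- beaker: Bystander: glass beaker, 68 mm across, 85 mm tall. Origin: centre of its underside.
- wrench: Bystander: steel open-ended wrench 150 mm long lying flat. Origin: its middle, along x.
- sensor: Bystander: orange sensor block 45 x 45 x 50 mm with small black ports. Origin: centre of its underside.

How it is judged (in metres and radians):
On the way, in this order (a step that is already met when the one before it is completed fails the run):
1. the bail stands upright (within 0.25 rad) while the basket still stands in the tray (value of joint bail between 1.32 and 1.82 rad and z of basket in the frame of tray below 0.012 m), for 0.3 s.
2. the basket is lifted clear of the tray by its bail (height (world z) of basket above 0.04 m), for 0.2 s.
At the end, for the whole second after the job is handed in: The bail's hump lies in the crook of the hook (within 7 mm of its middle along the arm and 11 mm across it) and the hook carries the basket; the basket hangs level within 0.2 rad, the bail within 0.35 rad of square to it, nearly still (under 0.05 m/s and 0.6 rad/s), released (x of bail_hump in the frame of hook_stand between -0.042 and -0.028 m and y of bail_hump in the frame of hook_stand between -0.011 and 0.011 m and height (world z) of bail_hump above 0.195 m and contact force between basket and hook_stand above 2 N and value of joint bail between 1.22 and 1.92 rad and angle between basket's own z axis and vertical below 0.2 rad and linear speed of basket below 0.05 m/s and angular speed of basket below 0.6 rad/s); the robot touches nothing.
It fails at once if before the bail is up (1.2 rad): the bail or basket pressed or pinched with more than 12 N, or the basket shoved more than 30 mm (value of joint bail below 1.2 rad and (contact force between the fingers and basket above 12 N or distance of basket from where it was at the start of the episode above 0.03 m)).
It fails at once if the basket or bail knocked or forced against the hook stand: more than 12 N (contact force between basket and hook_stand above 12 N).
It fails at once if the basket dropped or swung onto the hook: faster than 0.2 m/s within 20 mm of hanging place (seen from above) (horizontal distance between bail_hump and below_crook below 0.02 m and linear speed of basket above 0.2 m/s).
It fails at once if the basket tipped by more than 0.5 rad (angle between basket's own z axis and vertical above 0.5 rad).
It fails at once if a bystander moved by more than 30 mm or the robot hits the ring stand with more than 10 N (distance of any of flask, bottle_a, bottle_b, bottle_c, beaker, wrench, sensor from where it was at the start of the episode above 0.03 m or contact force between any of the arm, the fingers, basket and ring_stand above 10 N).
It also fails if it takes over 72 s, if anything falls off the work surface, if the arm or the gripper's body presses on something with over 40 N, if the wrist force passes 120 N, or if a joint passes its speed limit or range.

## Working session

There is one attempt and no reset: what is moved stays moved. The work goes in short steps, Python scripts to look and compute and a shell command to move; the robot and the scene stay as the last step left them, time stands still between calls to the robot, and variables do not carry over. Pictures are saved under pics/ and viewed, and the job is handed in when it is done.

```bash
mkdir -p pics; ls; python3 - <<'E'
from workcell import arm
import cv2, numpy as np
np.set_printoptions(precision=4,suppress=True)
o=arm.get_obs(); print(o)
for c in("scene","top"):
    im=arm.camera(c); cv2.imwrite(f"pics/{c}0.png",im[:,:,::-1]); k=arm.calibration(c); print(k)
E
```

```text
pics
{'clock': 0.0, 'joints': array([67.6368, 11.8839, 88.4058,  0.0014, 79.842 , -8.6249]), 'joint_vel': array([-0.0231,  0.0347, -0.0001,  0.0691, -0.0985, -0.027 ]), 'joint_torque': array([  0.0006, -38.3038, -29.1595,  -0.0001,   0.0104,   0.    ]), 'tcp_pos': array([0.1363, 0.5578, 0.2301]), 'orientation': array([[-0.9714,  0.2375, -0.0009],
       [ 0.2375,  0.9714, -0.0021],
       [ 0.0004, -0.0023, -1.    ]]), 'force': array([-0.0441,  0.6605,  0.1201]), 'torque': array([ 0.0058, -0.0215,  0.0392]), 'width': 0.08577661235003006}
{'K': array([[449.6281,   0.    , 258.9431],
       [  0.    , 449.6281, 194.9118],
       [  0.    ,   0.    ,   1.    ]]), 'pose': array([[ 0.862 , -0.2777,  0.4241,  1.1561],
       [ 0.5067,  0.4958, -0.7053, -1.0049],
       [-0.0144,  0.8229,  0.568 ,  0.8696],
       [ 0.    ,  0.    ,  0.    ,  1.    ]])}
{'K': array([[349.1908,   0.    , 254.1697],
       [  0.    , 349.1908, 190.3026],
       [  0.    ,   0.    ,   1.    ]]), 'pose': array([[-0.0234,  0.9816, -0.1894,  0.3655],
       [-0.9992, -0.0293, -0.0281,  0.0058],
       [-0.0332,  0.1886,  0.9815,  1.066 ],
       [ 0.    ,  0.    ,  0.    ,  1.    ]])}
```

View pics/scene0.png

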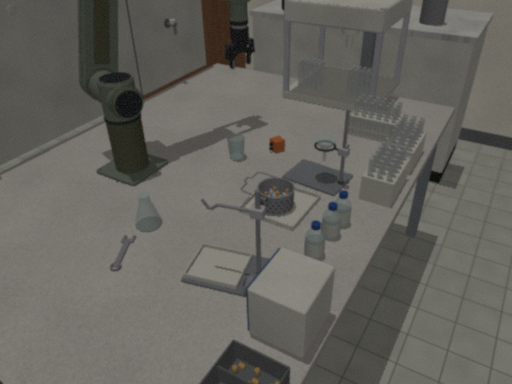

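View pics/top0.png

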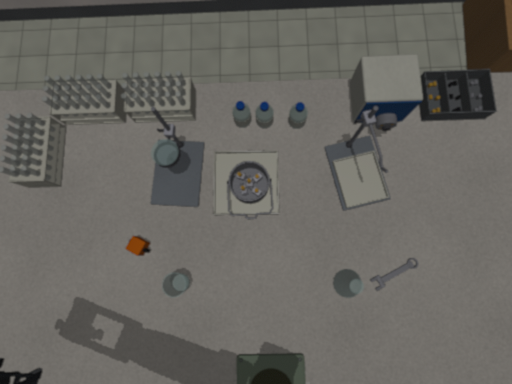

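```bash
cat > h.py <<'E'
from workcell import arm
import cv2, numpy as np
np.set_printoptions(precision=4,suppress=True)
def ray(c,px):
    k=arm.calibration(c);K=k["K"];P=k["pose"]
    d=np.linalg.solve(K,[px[0],px[1],1]);d=P[:3,:3]@[d[0],-d[1],-d[2]]
    return P[:3,3],d/np.linalg.norm(d)
def atz(c,px,z):
    p,d=ray(c,px);return p+d*(z-p[2])/d[2]
def tri(a,b):
    # a on scene, b on top
    p,d=ray("scene",a);q,e=ray("top",b)
    s=np.linalg.lstsq(np.array([d,-e]).T,q-p,rcond=None)[0]
    A=p+s[0]*d;B=q+s[1]*e
    return (A+B)/2,np.linalg.norm(A-B)
def proj(c,X):
    k=arm.calibration(c);P=k["pose"];v=P[:3,:3].T@(np.array(X)-P[:3,3])
    v=np.array([v[0],-v[1],-v[2]]);u=k["K"]@v;return u[:2]/u[2]
def snap(c,n,box=None,s=1):
    im=arm.camera(c)[:,:,::-1]
    if box: im=im[box[1]:box[3],box[0]:box[2]]
    im=cv2.resize(im,None,fx=s,fy=s,interpolation=cv2.INTER_CUBIC);cv2.imwrite(f"pics/{n}.png",im)
E
python3 - <<'E'
from h import *
z={"basket":.004,"bail_hinge":.064,"bail_hump":None,"bail_shoulder":None,"tray":0,"hook_stand":0,"below_crook":.013,"ring_stand":0}
for t in z:
    r={}
    for c in("scene","top"):
        l=arm.spot_point(t,c)
        r[c]=l
        for q in l[:2]: print(t,c,np.round(q["location"],1),round(q["score"],2), atz(c,q["location"],z[t]) if z[t] is not None else "")
    if r["scene"] and r["top"]: print("  tri",*tri(r["scene"][0]["location"],r["top"][0]["location"]))
print(arm.get_obs()["clock"])
E
```

```text
basket scene [274.1 205.8] 0.88 [0.585  0.0401 0.004 ]
basket top [250.2 182.8] 0.65 [0.5946 0.048  0.004 ]
  tri [0.5894 0.0443 0.0047] 0.01224915047695522
bail_hinge scene [275.3 187.5] 0.72 [0.5794 0.0575 0.064 ]
bail_hinge scene [274.5 204. ] 0.46 [ 0.6211 -0.0236  0.064 ]
bail_hinge top [249.3 180.6] 0.56 [0.5884 0.0481 0.064 ]
bail_hinge top [247.6 185.7] 0.42 [0.5732 0.0534 0.064 ]
  tri [0.5859 0.0473 0.0723] 0.001598437703582229
bail_hump scene [244.8 173.9] 0.47 
bail_hump top [249.5 217.6] 0.44 
  tri [0.4741 0.047  0.09  ] 0.005422545575043838
bail_shoulder scene [254.6 173.1] 0.59 
bail_shoulder top [265.4 118.7] 0.58 
bail_shoulder top [234.8 214. ] 0.47 
  tri [ 0.6501 -0.0504  0.2296] 0.14732848733864584
tray scene [281.4 204.4] 0.92 [0.5995 0.0636 0.    ]
tray scene [225.7 269.9] 0.63 [ 0.6109 -0.2823  0.    ]
hook_stand scene [317.6 175.3] 0.72 [0.629  0.2865 0.    ]
hook_stand top [357.6 173.8] 0.94 [ 0.6139 -0.2864  0.    ]
  tri [ 0.6739 -0.1644  0.2543] 0.25917718796683054
below_crook scene [217.2 263.1] 0.85 [ 0.5838 -0.2826  0.013 ]
below_crook top [357.9 179.4] 0.83 [ 0.5932 -0.2823  0.013 ]
  tri [ 0.5894 -0.2836  0.017 ] 0.007525060276953047
ring_stand scene [317.2 181.3] 0.97 [0.6443 0.2492 0.    ]
ring_stand top [174.6 174.2] 0.84 [0.6306 0.2868 0.    ]
  tri [ 0.6325  0.2901 -0.0248] 0.010014324380001464
0.9
```

```bash
python3 - <<'E'
from h import *
snap("top","t1",(200,80,400,225),4)
snap("scene","s1",(170,120,370,300),4)
E
```

```text
(no output)
```

View pics/t1.png

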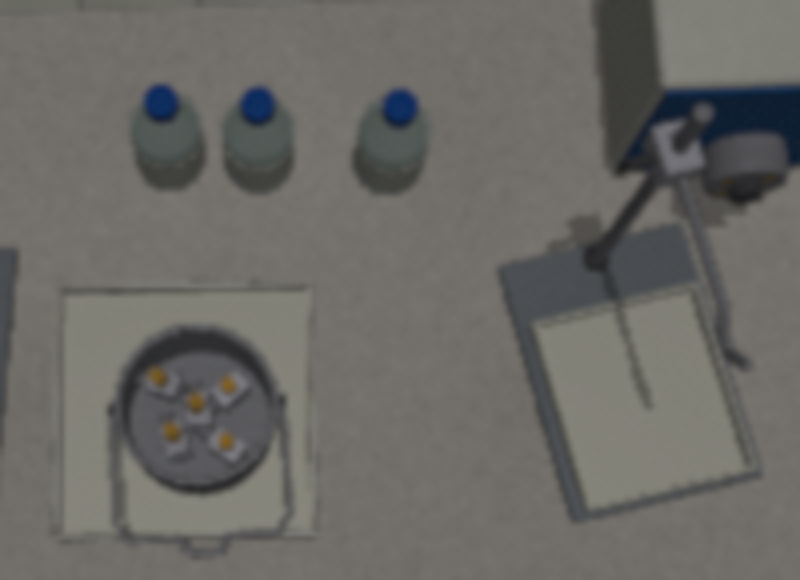

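View pics/s1.png

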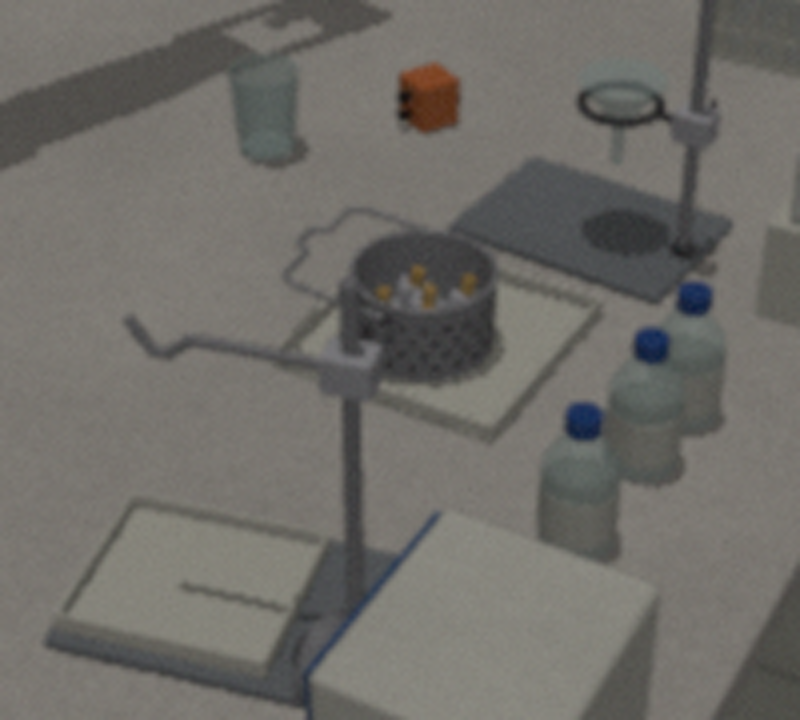

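```bash
python3 - <<'E'
from h import *
T=lambda u,v:(200+(u+.5)/4-.5,80+(v+.5)/4-.5)
S=lambda u,v:(170+(u+.5)/4-.5,120+(v+.5)/4-.5)
n=["eL","eR","cL","cR","hump"]
for a,b in zip(n,[(112,408),(282,400),(118,528),(288,520),(205,548)]):
    print(a,[atz("top",T(*b),z) for z in(.064,.084)])
print("hump tri",tri(S(297,246),T(205,548)))
for a in [(500,268),(685,225),(762,473),(575,520)]: print("base",atz("top",T(*a),.01))
print("crook",tri(S(160,355),T(724,348)))
print("tip",tri(S(129,318),T(745,365)))
print("bend2",tri(S(190,341),T(720,318)))
print("rodtop",tri(S(348,285),T(703,112)))
print("rodbase",tri(S(352,605),T(597,257)))
for a in [(62,290),(312,288),(318,535),(53,538)]: print("tray",atz("top",T(*a),.018))
E
```

```text
eL [array([0.5872, 0.112 , 0.064 ]), array([0.5828, 0.1099, 0.084 ])]
eR [array([ 0.5894, -0.0131,  0.064 ]), array([ 0.585 , -0.0128,  0.084 ])]
cL [array([0.4982, 0.1085, 0.064 ]), array([0.4955, 0.1064, 0.084 ])]
cR [array([ 0.5006, -0.0146,  0.064 ]), array([ 0.4979, -0.0142,  0.084 ])]
hump [array([0.4819, 0.0458, 0.064 ]), array([0.4796, 0.045 , 0.084 ])]
hump tri (array([0.4768, 0.0419, 0.0662]), np.float64(0.012297675536203902))
base [ 0.7021 -0.1882  0.01  ]
base [ 0.7324 -0.3346  0.01  ]
base [ 0.5337 -0.3753  0.01  ]
base [ 0.5018 -0.2323  0.01  ]
crook (array([ 0.5824, -0.2898,  0.2042]), np.float64(0.001631402900362877))
tip (array([ 0.5646, -0.2935,  0.2288]), np.float64(0.0030012396439764943))
bend2 (array([ 0.5998, -0.2836,  0.2171]), np.float64(0.0018822305339579169))
rodtop (array([ 0.706 , -0.2639,  0.283 ]), np.float64(0.0026542233950259987))
rodbase (array([ 0.7029, -0.2617,  0.0234]), np.float64(0.0031778673785701314))
tray [0.6933 0.1554 0.018 ]
tray [ 0.6883 -0.0402  0.018 ]
tray [ 0.4948 -0.0377  0.018 ]
tray [0.498  0.1627 0.018 ]
```

```bash
cat >> h.py <<'E'
from scipy.spatial.transform import Rotation as Rn
def to(p,R=None):
    o=arm.get_obs();A=o["orientation"]
    print("tcp",o["tcp_pos"],"w",o["width"],"F",o["force"],"t",o["clock"])
    print("trans units",A.T@(np.array(p)-o["tcp_pos"])/.05)
    if R is not None: print("turn units",np.degrees(Rn.from_matrix(A.T@np.array(R)).as_rotvec())/45)
E
python3 -m inch '{"turn":[[0,0,-0.153],[0,0,-0.153],[0,0,0],[0,0,0],[0,0,0],[0,0,0],[0,0,0],[0,0,0],[0,0,0],[0,0,0]],"translation":[[0,0,0],[0,0,0],[-0.44,-0.85,0],[-0.44,-0.85,0],[-0.44,-0.85,0],[-0.44,-0.85,0],[-0.44,-0.85,0],[-0.44,-0.85,0],[-0.44,-0.85,0],[-0.44,-0.85,0]],"gripper":[0,0,0,0,0,0,0,0,0,0]}' 20
python3 - <<'E'
from h import *
s=.5**.5
to([.40,.048,.2],[[-s,0,s],[0,1,0],[-s,0,-s]])
print(arm.get_obs()["orientation"],arm.get_obs()["joints"])
E
```

```text
clock: 2.0
tcp_pos: [0.3209, 0.2152, 0.2312]
orientation: [[-1.0, -0.025, 0.005], [-0.025, 1.0, 0.004], [-0.005, 0.004, -1.0]]
force: [1.5, 0.3, -0.8]
width: -0.0005
tcp [0.3209 0.2152 0.2312] w -0.0004695262814312311 F [ 1.5431  0.3223 -0.7741] t 2.0
trans units [-1.4942 -3.3849  0.617 ]
turn units [ 0.0176 -0.993   0.0279]
[[-0.9997 -0.0249  0.0054]
 [-0.0249  0.9997  0.0044]
 [-0.0055  0.0042 -1.    ]] [ 20.8489 -12.8707 112.8337   0.1263  79.6606 -70.6002]
```

```bash

python3 -m inch '{"turn":[[0,0,0],[0,0,0],[0,0,0],[0,0,0],[0,-0.17,0],[0,-0.17,0],[0,-0.17,0],[0,-0.17,0],[0,-0.17,0],[0,-0.15,0]],"translation":[[-0.37,-0.85,0],[-0.37,-0.85,0],[-0.37,-0.85,0],[-0.37,-0.85,0],[0,0,0],[0,0,0],[0,0,0],[0,0,0],[0,0,0],[0,0,0]],"gripper":[0,0,0,0,0,0,0,0,0,0]}' 20
python3 - <<'E'
from h import *
s=.5**.5
to([.41,.048,.10],[[-s,0,s],[0,1,0],[-s,0,-s]])
print(arm.get_obs()["orientation"],arm.get_obs()["joints"])
E
```

```text
clock: 3.0
tcp_pos: [0.4147, 0.0326, 0.2388]
orientation: [[-0.688, -0.012, 0.725], [-0.008, 1.0, 0.009], [-0.725, 0.001, -0.688]]
force: [-53.8, 25.9, -67.0]
width: 0.0003
tcp [0.4147 0.0326 0.2388] w 0.0003188414802868789 F [-53.7626  25.8647 -67.0023] t 3.0
trans units [2.076  0.3084 1.8451]
turn units [0.0119 0.0335 0.0105]
[[-0.6882 -0.0124  0.7254]
 [-0.0081  0.9999  0.0094]
 [-0.7255  0.0006 -0.6883]] [ -18.2603  -44.4175  141.0775   21.3612   40.4374 -119.8663]
```

```bash

python3 -m inch '{"turn":[[0,0,0],[0,0,0]],"translation":[[-0.15,0,0.15],[-0.15,0,0.15]],"gripper":[0,0]}' 20
python3 - <<'E'
from h import *
print(arm.get_obs())
snap("scene","s2")
snap("top","t2")
E
```

```text
clock: 3.2
tcp_pos: [0.4379, 0.0311, 0.2466]
orientation: [[-0.676, -0.009, 0.737], [-0.009, 1.0, 0.004], [-0.737, -0.004, -0.676]]
force: [-0.9, -0.5, 0.6]
width: 0.0003
{'clock': 3.2, 'joints': array([ -16.3061,  -39.5075,  138.813 ,   20.8884,   36.2644, -118.8126]), 'joint_vel': array([  9.2376,  23.8504, -12.1096,  -1.9725, -20.4431,   4.6618]), 'joint_torque': array([ -0.7735,  -6.4039, -32.3478,   0.9412,  -2.4913,  -0.0876]), 'tcp_pos': array([0.4379, 0.0311, 0.2466]), 'orientation': array([[-0.6757, -0.0091,  0.7371],
       [-0.009 ,  1.    ,  0.0041],
       [-0.7371, -0.0039, -0.6757]]), 'force': array([-0.8862, -0.5436,  0.6247]), 'torque': array([ 0.0273,  0.3706, -0.0403]), 'width': 0.00026744670774884837}
```

View pics/s2.png

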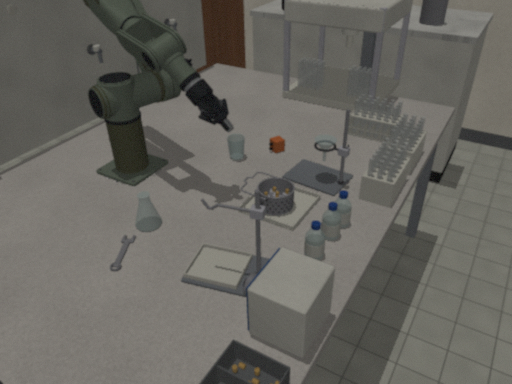

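```bash

python3 - <<'E'
from h import *
s=.5**.5
R=[[-s,0,s],[0,1,0],[-s,0,-s]]
to([.445,.048,.12],R)
E
```

```text
tcp [0.4384 0.0314 0.2465] w 0.0002623613581070507 F [ 0.268  -1.6268  0.2795] t 3.3
trans units [1.7704 0.3403 1.8112]
turn units [0.0063 0.0533 0.0121]
```

```bash

python3 -m inch '{"turn":[[0,0.025,0],[0,0.025,0],[0,0,0],[0,0,0],[0,0,0]],"translation":[[0.35,0.07,0.35],[0.35,0.07,0.35],[0.35,0.07,0.35],[0.35,0.07,0.35],[0.35,0.07,0.35]],"gripper":[0,0,0,0,0]}' 20
python3 - <<'E'
from h import *
s=.5**.5
R=[[-s,0,s],[0,1,0],[-s,0,-s]]
to([.449,.048,.045],R)
print(arm.get_obs()["joints"])
E
```

```text
clock: 3.8
tcp_pos: [0.462, 0.0518, 0.1335]
orientation: [[-0.71, -0.008, 0.704], [-0.013, 1.0, -0.001], [-0.704, -0.01, -0.71]]
force: [-0.5, 0.8, 1.1]
width: -0.0004
tcp [0.462  0.0518 0.1335] w -0.00035264823423674475 F [-0.5026  0.7762  1.0565] t 3.8
trans units [ 1.4313 -0.0567  1.0754]
turn units [-0.0014 -0.0058  0.0159]
[  -8.306   -16.3643  140.9843   28.0533   12.349  -124.1367]
```

```bash

python3 -m inch '{"turn":[[0,0.14,0],[0,0.14,0],[0,0.1,0]],"translation":[[0,0,0],[0,0,0],[0,0,0]],"gripper":[0,0,0]}' 20
python3 - <<'E'
from h import *
s=np.sin(np.radians(28));c=np.cos(np.radians(28))
R=[[-c,0,s],[0,1,0],[-s,0,-c]]
to([.445,.048,.08],R)
print(arm.get_obs()["joints"])
E
```

```text
clock: 4.1
tcp_pos: [0.4519, 0.0558, 0.1217]
orientation: [[-0.891, -0.013, 0.454], [-0.012, 1.0, 0.005], [-0.454, -0.001, -0.891]]
force: [-0.1, -0.2, 0.3]
width: 0.0004
tcp [0.4519 0.0558 0.1217] w 0.00036838630408369616 F [-0.0982 -0.2341  0.3319] t 4.1
trans units [ 0.5037 -0.1528  0.6787]
turn units [ 0.0068 -0.0226  0.0148]
[  -6.0287  -11.3104  130.4697    5.4071   34.1357 -100.5248]
```

```bash

python3 -m inch '{"turn":[[0,0,0],[0,-0.02,0],[0,0,0],[0,0,0]],"translation":[[0.24,-0.08,0.37],[0.24,-0.08,0.37],[0.24,0,0.37],[0.2,0,0.2]],"gripper":[0,0,0,0]}' 20
python3 - <<'E'
from h import *
s=np.sin(np.radians(28));c=np.cos(np.radians(28))
R=[[-c,0,s],[0,1,0],[-s,0,-c]]
to([.475,.048,.035],R)
print(arm.get_obs()["joints"])
snap("scene","s3",(170,100,370,250),4)
E
```

```text
clock: 4.5
tcp_pos: [0.4478, 0.0468, 0.0459]
orientation: [[-0.88, -0.015, 0.476], [-0.015, 1.0, 0.005], [-0.476, -0.003, -0.88]]
force: [-0.6, 0.1, 1.1]
width: -0.0002
tcp [0.4478 0.0468 0.0459] w -0.00023492743857965324 F [-0.559   0.1004  1.0786] t 4.5
trans units [-0.3759  0.0167  0.4509]
turn units [0.006  0.009  0.0185]
[  -7.9947   -0.8924  134.7074   12.9204   18.4873 -110.1509]
```

View pics/s3.png

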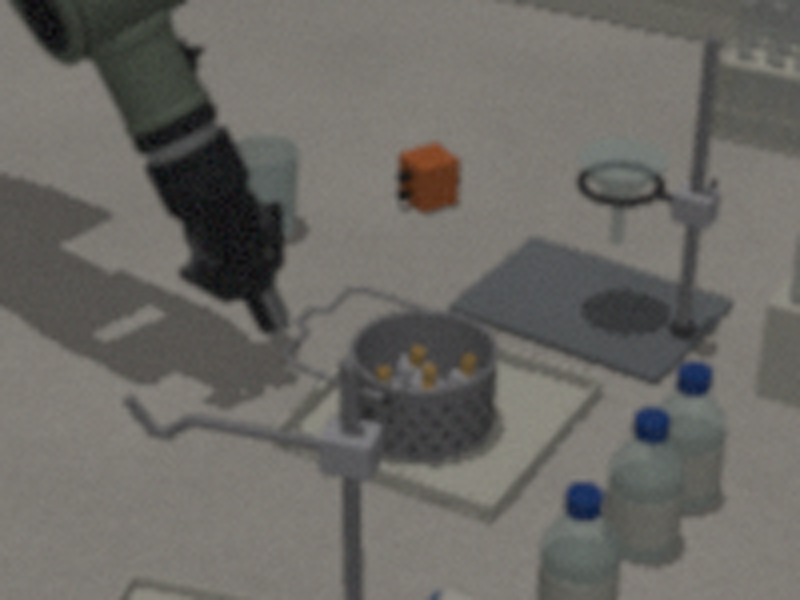

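```bash

python3 -m inch '{"turn":[[0,0,0],[0,0,0],[0,0,0],[0,0,0],[0,0,0]],"translation":[[0.11,0.02,0.21],[-0.17,0,0.095],[-0.17,0,0.095],[-0.14,0,0.08],[0,0,0]],"gripper":[0,0,0,0,0]}' 20
python3 - <<'E'
from h import *
s=np.sin(np.radians(28));c=np.cos(np.radians(28))
R=[[-c,0,s],[0,1,0],[-s,0,-c]]
to([.476,.048,.06],R)
print(arm.get_obs()["joints"])
snap("scene","s4",(170,100,370,250),4)
E
```

```text
clock: 5.05
tcp_pos: [0.4757, 0.0486, 0.0322]
orientation: [[-0.882, -0.015, 0.471], [-0.014, 1.0, 0.006], [-0.471, -0.001, -0.882]]
force: [0.3, 0.1, -0.2]
width: -0.0001
tcp [0.4757 0.0486 0.0322] w -6.604655829008507e-05 F [ 0.3448  0.1086 -0.1821] t 5.05
trans units [-0.2674 -0.0133 -0.4867]
turn units [0.0077 0.0021 0.018 ]
[  -7.0019    5.0039  131.0397   12.9245   16.475  -109.4086]
```

View pics/s4.png

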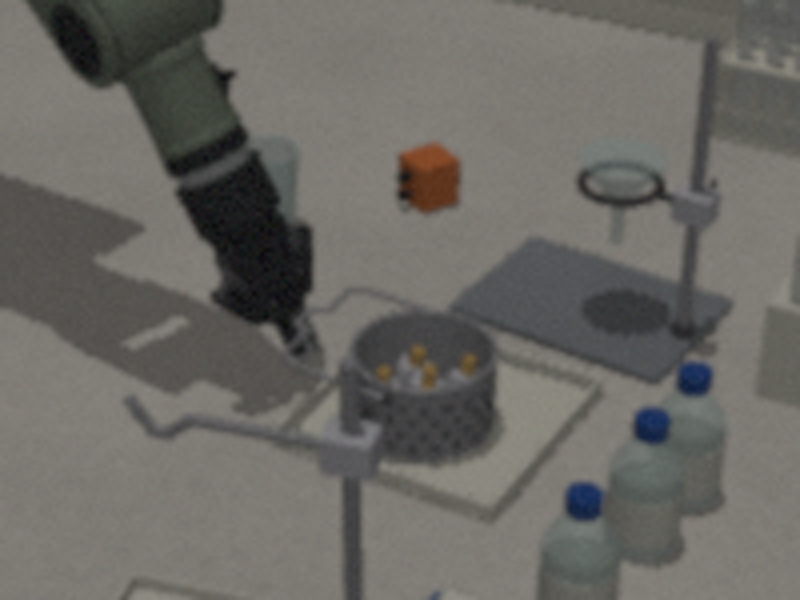

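```bash

python3 -m inch '{"turn":[[0,0,0],[0,0,0],[0,0,0],[0,0,0],[0,0,0],[0,0,0],[0,0,0]],"translation":[[-0.1,0,-0.15],[-0.1,0,-0.15],[-0.1,0,-0.15],[-0.1,0,-0.15],[-0.14,0,-0.12],[-0.14,0,-0.12],[0,0,0]],"gripper":[0,0,0,0,0,0,0]}' 20
python3 - <<'E'
from h import *
s=np.sin(np.radians(28));c=np.cos(np.radians(28))
R=[[-c,0,s],[0,1,0],[-s,0,-c]]
to([.504,.048,.117],R)
snap("scene","s5",(170,100,370,250),4)
E
```

```text
clock: 5.8
tcp_pos: [0.4837, 0.0493, 0.0898]
orientation: [[-0.884, -0.016, 0.468], [-0.015, 1.0, 0.006], [-0.468, -0.002, -0.884]]
force: [0.9, -0.5, -0.3]
width: 0.0001
tcp [0.4837 0.0493 0.0898] w 9.666600533955504e-05 F [ 0.8986 -0.5278 -0.2947] t 5.8
trans units [-0.6121 -0.0328 -0.2912]
turn units [ 0.0078 -0.002   0.0188]
```

View pics/s5.png

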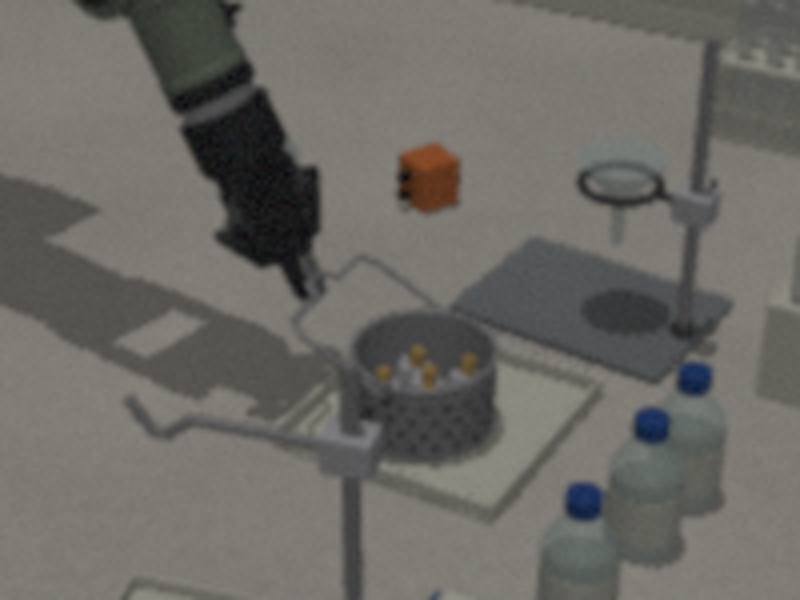

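```bash

python3 -m inch '{"turn":[[0,0,0],[0,0,0],[0,0,0],[0,0,0],[0,0,0],[0,0,0],[0,0,0],[0,0,0]],"translation":[[-0.2,0,-0.1],[-0.2,0,-0.1],[-0.2,0,-0.1],[-0.18,0,-0.04],[-0.18,0,-0.04],[-0.18,0,-0.04],[-0.18,0,0],[0,0,0]],"gripper":[0,0,0,0,0,0,0,0]}' 20
python3 - <<'E'
from h import *
s=np.sin(np.radians(28));c=np.cos(np.radians(28))
R=[[-c,0,s],[0,1,0],[-s,0,-c]]
to([.577,.048,.1517],R)
snap("scene","s6",(170,100,370,250),4)
E
```

```text
clock: 6.65
tcp_pos: [0.5368, 0.0502, 0.1427]
orientation: [[-0.884, -0.015, 0.467], [-0.014, 1.0, 0.006], [-0.467, -0.001, -0.884]]
force: [-0.8, -0.2, -0.2]
width: -0.0003
tcp [0.5368 0.0502 0.1427] w -0.0003421211020920189 F [-0.8321 -0.1546 -0.1668] t 6.65
trans units [-0.7949 -0.0569  0.2166]
turn units [ 0.008  -0.0033  0.0181]
```

View pics/s6.png

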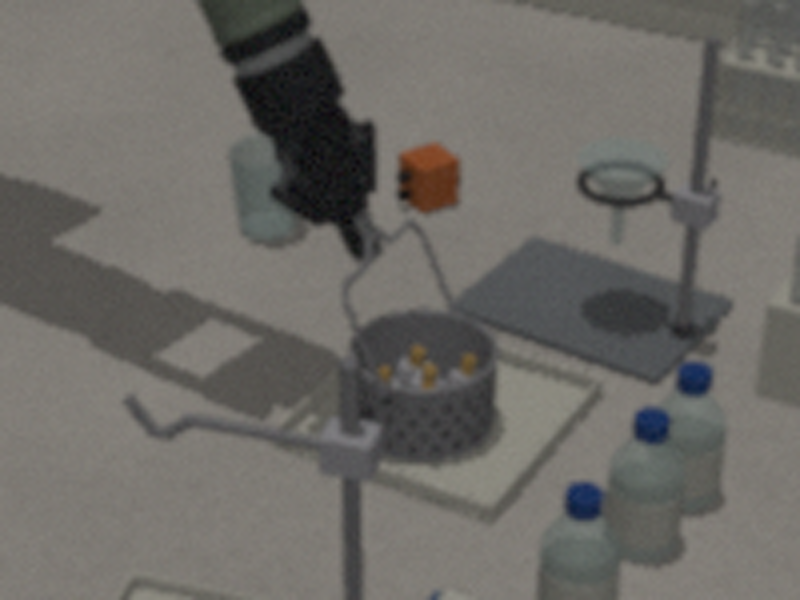

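```bash

python3 -m inch '{"turn":[[0,0,0],[0,0,0],[0,0,0],[0,0,0],[0,0,0],[0,0,0]],"translation":[[-0.16,0,0.03],[-0.16,0,0.04],[-0.16,0,0.05],[-0.16,0,0.05],[-0.15,0,0.06],[0,0,0]],"gripper":[0,0,0,0,0,0]}' 20
python3 - <<'E'
from h import *
s=np.sin(np.radians(28));c=np.cos(np.radians(28))
R=[[-c,0,s],[0,1,0],[-s,0,-c]]
to([.584,.048,.1517],R)
snap("scene","s7",(170,100,370,250),4)
snap("top","t7",(200,80,400,225),4)
for t in("bail_hump","bail_shoulder","bail_hinge","basket"):
  for c in("scene","top"):
    for q in arm.spot_point(t,c)[:2]: print(t,c,q["location"],q["score"])
E
```

```text
clock: 7.3
tcp_pos: [0.5787, 0.051, 0.1493]
orientation: [[-0.886, -0.015, 0.463], [-0.014, 1.0, 0.006], [-0.464, -0.001, -0.886]]
force: [0.1, -0.8, 1.4]
width: 0.0
tcp [0.5787 0.051  0.1493] w 1.0939817403063857e-05 F [ 0.1371 -0.7773  1.4289] t 7.3
trans units [-0.1148 -0.0608  0.0059]
turn units [ 0.0083 -0.0085  0.0179]
bail_hump scene [273.8, 159.3] 0.44
bail_hump top [245.6, 171.6] 0.52
bail_shoulder scene [278.6, 158.8] 0.59
bail_shoulder top [236.4, 173.3] 0.55
bail_hinge scene [273.4, 193.5] 0.6
bail_hinge top [251.0, 184.8] 0.92
basket scene [274.0, 207.1] 0.91
basket top [247.3, 185.5] 0.59
basket top [395.9, 273.2] 0.19
```

View pics/s7.png

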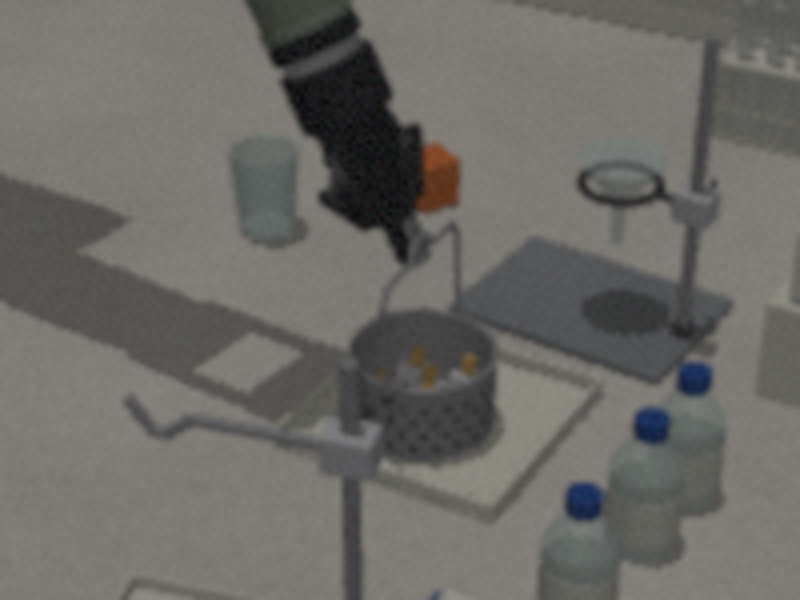

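View pics/t7.png

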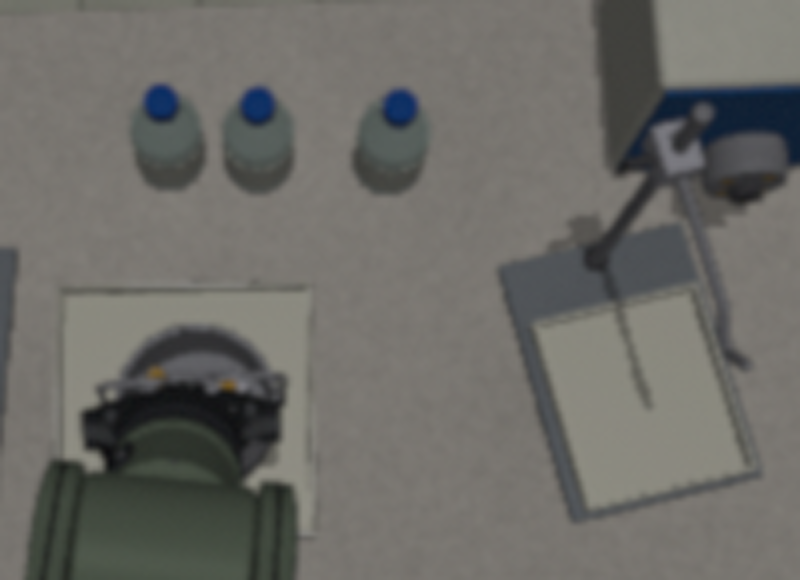

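```bash
python3 - <<'E'
from h import *
T=lambda u,v:(200+(u+.5)/4-.5,80+(v+.5)/4-.5)
S=lambda u,v:(170+(u+.5)/4-.5,100+(v+.5)/4-.5)
print(atz("top",T(105,388),.158),atz("top",T(280,380),.158))
print(tri(S(455,227),T(103,388)))
for x in(.56,.57,.58,.588): print(x,np.array(proj("top",[x,.048,.16]))*4-[800,320], np.array(proj("scene",[x,.048+.055,.16]))*4-[680,400])
E
```

```text
[0.5803 0.1066 0.158 ] [ 0.5821 -0.0105  0.158 ]
(array([0.5808, 0.1081, 0.1545]), np.float64(0.0007813866905179912))
0.56 [191.4702 412.9056] [427.997  215.8752]
0.57 [191.1693 398.2074] [439.0291 218.8755]
0.58 [190.8697 383.5691] [450.1266 221.8936]
0.588 [190.6308 371.9012] [459.0522 224.3211]
```

```bash

python3 -m inch '{"turn":[[0,0,0],[0,0,0],[0,0,0],[0,0,0],[0,0,0],[0,0.16,0],[0,0.16,0],[0,0.16,0],[0,0.14,0]],"translation":[[0.27,0,-0.14],[0.27,0,-0.14],[-0.25,0,-0.5],[-0.25,0,-0.5],[-0.25,0,-0.5],[0,0,-0.3],[0,0,-0.3],[0,0,0],[0,0,0]],"gripper":[0,0,0,0,0,0,0,0,0]}' 20
python3 -m inch '{"turn":[[0,0,0.18],[0,0,0.18],[0,0,0.18],[0,0,0.18],[0,0,0.18],[0,0,0.18],[0,0,0.18],[0,0,0.18],[0,0,0.18],[0,0,0.18]],"translation":[[0,0,0],[0,0,0],[0,0,0],[0,0,0],[0,0,0],[0,0,0],[0,0,0],[0,0,0],[0,0,0],[0,0,0]],"gripper":[70,70,70,70,70,70,70,70,70,70]}' 20
python3 - <<'E'
from h import *
a=np.radians(1);c,s=np.cos(a),np.sin(a)
R=np.array([[s,c,0],[-c,s,0],[0,0,-1]])
print(np.linalg.det(R))
to([.582,.085,.22],R)
print(arm.get_obs()["joints"])
snap("top","t8",(200,80,400,225),4)
snap("scene","s8",(170,100,370,250),4)
E
```

```text
clock: 8.7
tcp_pos: [0.5251, 0.051, 0.2631]
orientation: [[-1.0, -0.015, -0.026], [-0.015, 1.0, -0.001], [0.026, -0.0, -1.0]]
force: [-0.5, -0.9, 0.8]
width: -0.0002
clock: 9.7
tcp_pos: [0.529, 0.0506, 0.262]
orientation: [[-0.113, 0.993, -0.026], [0.994, 0.113, -0.001], [0.002, -0.026, -1.0]]
force: [-0.0, 1.1, 0.8]
width: 0.0706
-1.0
tcp [0.529  0.0506 0.262 ] w 0.07058820029998153 F [-0.0426  1.0586  0.7617] t 9.7
trans units [0.5611 1.1526 0.8107]Traceback (most recent call last):
  File "<stdin>", line 5, in <module>
  File "h.py", line 28, in to
    if R is not None: print("turn units",np.degrees(Rn.from_matrix(A.T@np.array(R)).as_rotvec())/45)
                                                    ~~~~~~~~~~~~~~^^^^^^^^^^^^^^^^^
  File "scipy/spatial/transform/_rotation.pyx", line 1143, in scipy.spatial.transform._rotation.Rotation.from_matrix
ValueError: Non-positive determinant (left-handed or null coordinate frame) in rotation matrix 0: [[-0.9954 -0.096  -0.0022]
 [-0.096   0.995   0.0261]
 [ 0.0003 -0.0261  0.9997]].
```

```bash
cat >>h.py <<'E'
def down(deg):
    a=np.radians(deg);c,s=np.cos(a),np.sin(a)
    return np.array([[-s,c,0],[c,s,0],[0,0,-1.]])
E
python3 - <<'E'
from h import *
to([.582,.085,.22],down(1))
print(arm.get_obs()["joints"])
snap("top","t8",(200,80,400,225),4)
snap("scene","s8",(170,100,370,250),4)
E
```

```text
tcp [0.529  0.0506 0.262 ] w 0.07058820029998153 F [-0.0426  1.0586  0.7617] t 9.7
trans units [0.5611 1.1526 0.8107]
turn units [-0.0333 -0.0012  0.1224]
[ -3.7814   6.2142  91.1278  -0.145   84.1492 -10.2727]
```

View pics/t8.png

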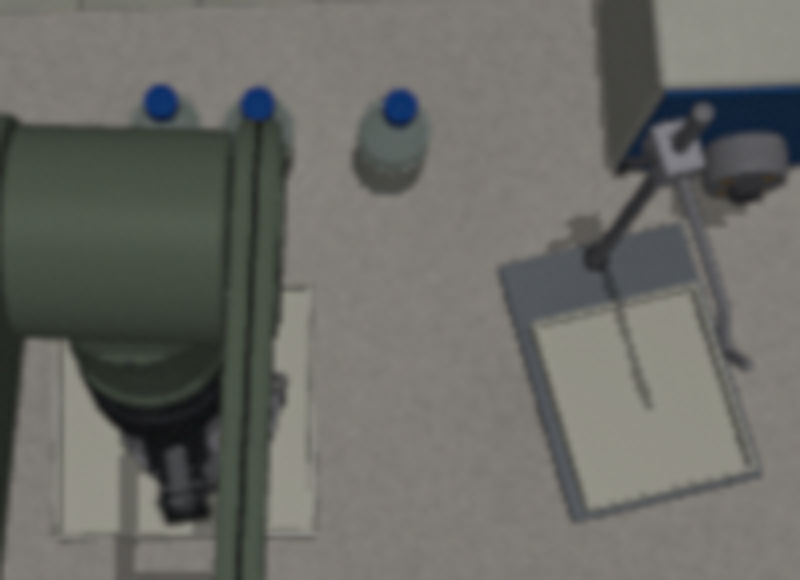

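View pics/s8.png

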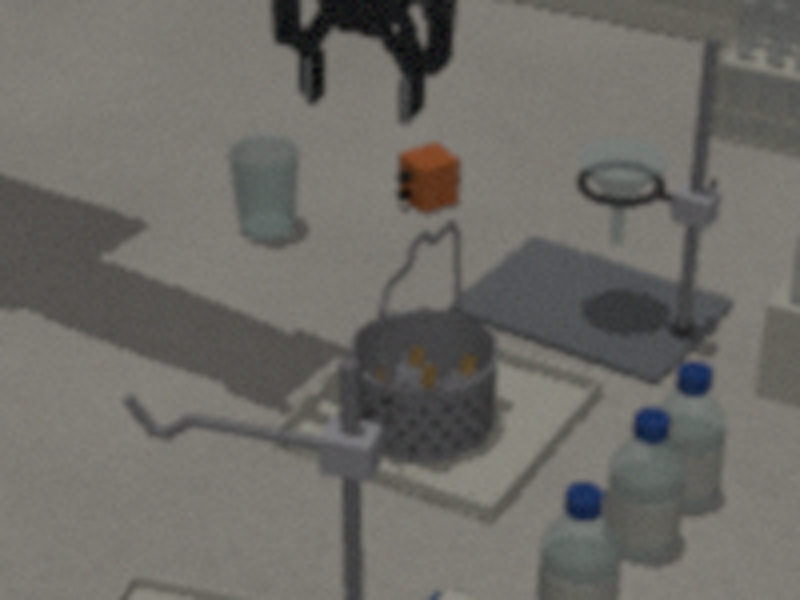

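```bash

python3 -m inch '{"turn":[[-0.033,0,0.12],[0,0,0],[0,0,0],[0,0,0]],"translation":[[0,0,0],[0.19,0.4,0.1],[0.19,0.4,0.15],[0.16,0.35,0.15]],"gripper":[60,60,60,60]}' 20
python3 - <<'E'
from h import *
print(proj("scene",[.583,.0485,.173])*4-[680,400],"vs 422,238")
to([.582,.085,.145],down(1))
snap("scene","s9",(170,100,370,250),4)
E
```

```text
clock: 10.2
tcp_pos: [0.5864, 0.0791, 0.2432]
orientation: [[-0.034, 0.999, 0.004], [0.999, 0.034, 0.001], [0.0, 0.004, -1.0]]
force: [0.9, -0.3, 1.0]
width: 0.0599
[420.5198 238.8452] vs 422,238
tcp [0.5864 0.0791 0.2432] w 0.05987711820185358 F [ 0.8799 -0.332   0.9991] t 10.2
trans units [ 0.1194 -0.0912  1.9628]
turn units [ 0.0046 -0.0006  0.0217]
```

View pics/s9.png

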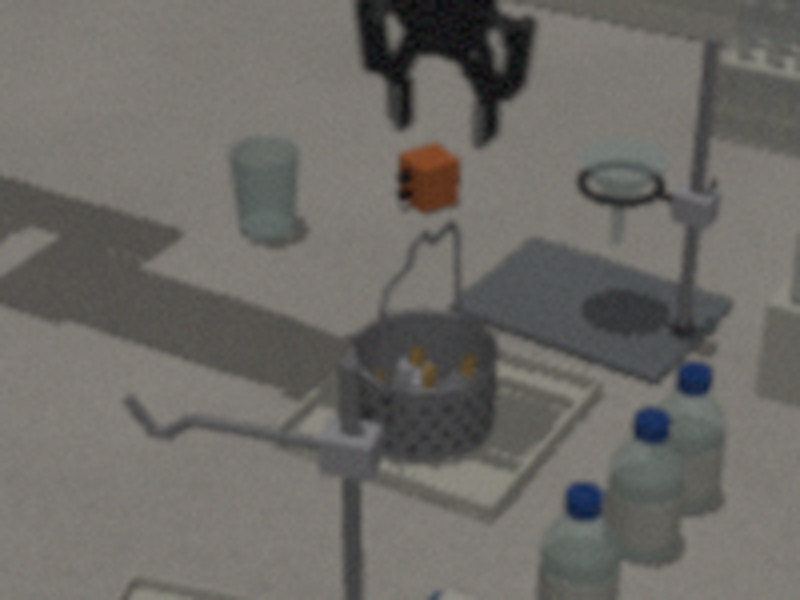

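```bash

python3 -m inch '{"turn":[[0,0,0.02],[0,0,0],[0,0,0],[0,0,0],[0,0,0],[0,0,0],[0,0,0]],"translation":[[0.12,-0.09,0.3],[0,0,0.35],[0,0,0.35],[0,0,0.35],[0,0,0.3],[0,0,0.3],[0,0,0]],"gripper":[60,60,60,60,60,60,60]}' 20
python3 - <<'E'
from h import *
to([.582,.085,.145],down(1))
snap("scene","s10",(220,120,320,195),8)
E
```

```text
clock: 10.95
tcp_pos: [0.5839, 0.0865, 0.1402]
orientation: [[-0.038, 0.999, 0.005], [0.999, 0.038, 0.001], [0.001, 0.005, -1.0]]
force: [-0.4, 1.1, -0.6]
width: 0.0603
tcp [0.5839 0.0865 0.1402] w 0.06034586767676714 F [-0.4025  1.146  -0.5998] t 10.95
trans units [-0.0286 -0.0386 -0.0967]
turn units [ 0.0058 -0.0016  0.0266]
```

View pics/s10.png

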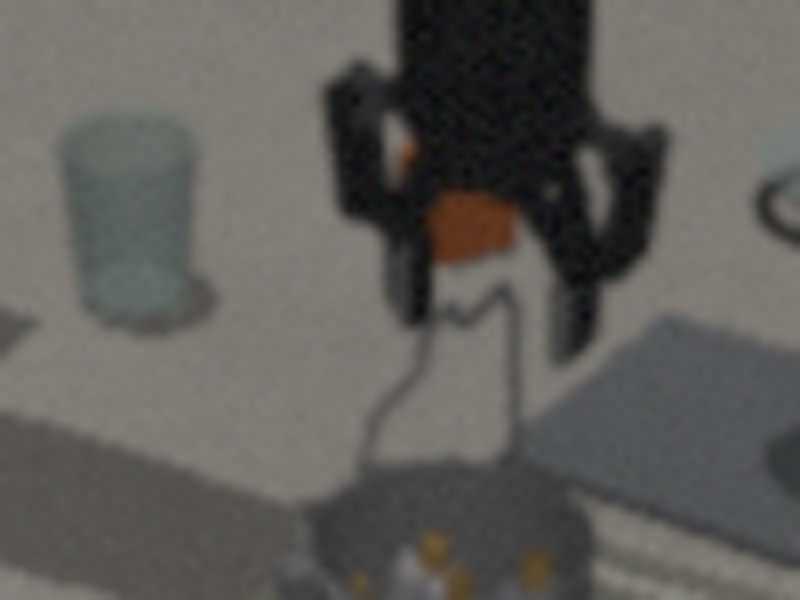

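```bash

python3 -m inch '{"turn":[[0,0,0.025],[0,0,0],[0,0,0],[0,0,0],[0,0,0],[0,0,0],[0,0,0],[0,0,0],[0,0,0],[0,0,0]],"translation":[[0,0,-0.04],[0,0,0],[0,0,0],[0,0,0],[0,0,0],[0,0,0],[0,0,0],[0,0,0],[0,0,0],[0,0,0]],"gripper":[50,42,34,27,20,14,8,4,0,0]}' 90
python3 - <<'E'
from h import *
to([.582,.085,.145],down(1))
snap("scene","s11",(220,120,320,195),8)
E
```

```text
clock: 12.0
tcp_pos: [0.5878, 0.0866, 0.1484]
orientation: [[-0.018, 1.0, 0.015], [1.0, 0.018, 0.001], [0.001, 0.015, -1.0]]
force: [-0.7, 0.7, 0.9]
width: 0.0017
tcp [0.5878 0.0866 0.1484] w 0.001705610781176839 F [-0.6595  0.6623  0.8799] t 12.0
trans units [-0.029  -0.1178  0.0655]
turn units [ 0.0189 -0.0014  0.0013]
```

View pics/s11.png

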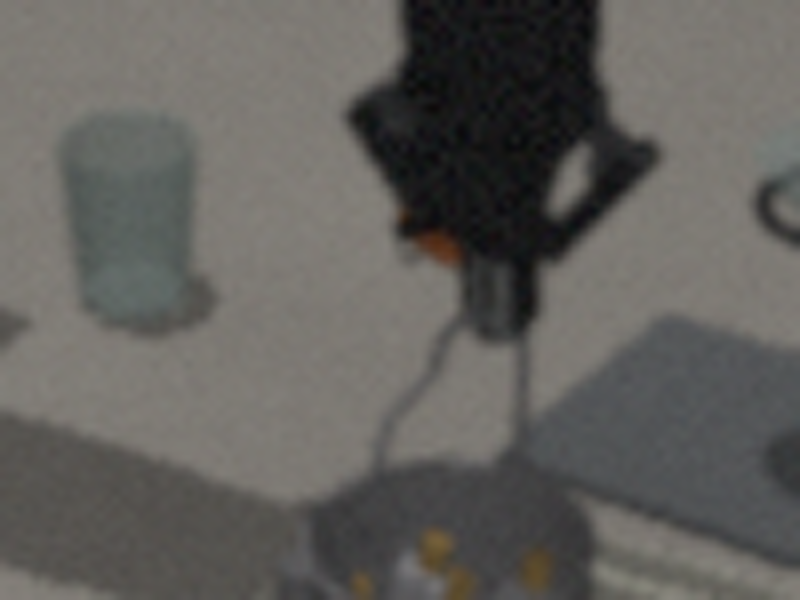

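```bash

python3 -m inch '{"turn":[[0,0,0],[0,0,0],[0,0,0]],"translation":[[0,0,0],[0,0,0],[0,0,0]],"gripper":[0,0,0]}' 90
python3 - <<'E'
from h import *
to([.582,.085,.145],down(1))
E
```

```text
clock: 12.35
tcp_pos: [0.5878, 0.0866, 0.1484]
orientation: [[-0.019, 1.0, 0.015], [1.0, 0.018, 0.001], [0.001, 0.015, -1.0]]
force: [-0.3, 0.2, -0.1]
width: 0.0017
tcp [0.5878 0.0866 0.1484] w 0.0017263996768591273 F [-0.2708  0.1778 -0.0556] t 12.35
trans units [-0.0289 -0.1182  0.066 ]
turn units [ 0.0189 -0.0013  0.0013]
```

```bash

python3 -m inch '{"turn":[[0,0,0],[0,0,0],[0,0,0],[0,0,0],[0,0,0],[0,0,0],[0,0,0],[0,0,0],[0,0,0],[0,0,0]],"translation":[[0,0,-0.03],[0,0,-0.05],[0,0,-0.08],[0,0,-0.1],[0,0,-0.1],[0,0,-0.1],[0,0,-0.1],[0,0,-0.08],[0,0,-0.04],[0,0,0]],"gripper":[0,0,0,0,0,0,0,0,0,0]}' 90
python3 - <<'E'
from h import *
to([.582,.085,.145],down(1))
snap("scene","s12",(170,100,370,250),4)
snap("top","t12",(200,80,400,225),4)
E
```

```text
clock: 13.35
tcp_pos: [0.5838, 0.0868, 0.1805]
orientation: [[-0.017, 1.0, 0.006], [1.0, 0.017, 0.003], [0.003, 0.006, -1.0]]
force: [-0.1, 0.0, -4.6]
width: 0.0013
tcp [0.5838 0.0868 0.1805] w 0.0013125487701263698 F [-0.1002  0.0057 -4.6127] t 13.35
trans units [-0.0369 -0.0413  0.7106]
turn units [ 0.0071 -0.0033 -0.0001]
```

View pics/s12.png

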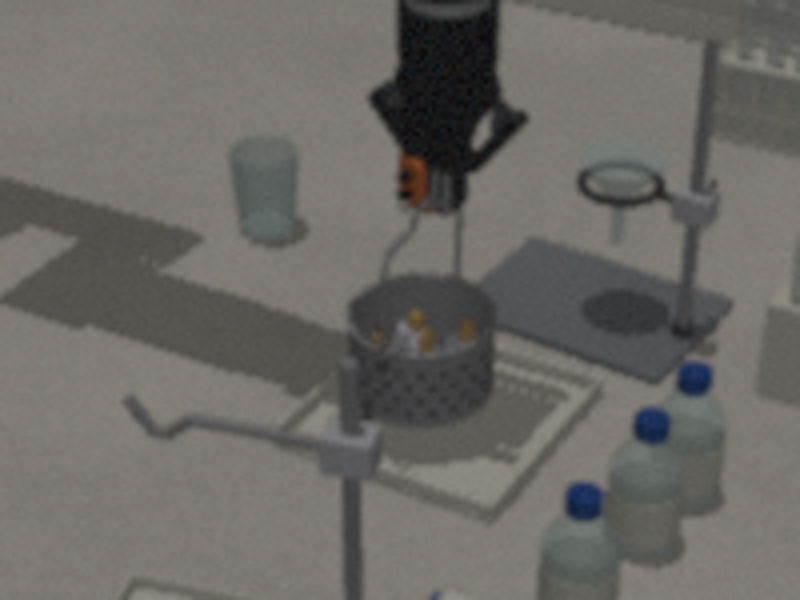

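```bash

python3 -m inch '{"turn":[[0,0,0],[0,0,0],[0,0,0],[0,0,0],[0,0,0],[0,0,0],[0,0,0],[0,0,0],[0,0,0],[0,0,0]],"translation":[[0,0,-0.05],[0,0,-0.1],[0,0,-0.14],[0,0,-0.16],[0,0,-0.16],[0,0,-0.16],[0,0,-0.14],[0,0,-0.1],[0,0,-0.05],[0,0,0]],"gripper":[0,0,0,0,0,0,0,0,0,0]}' 90
python3 - <<'E'
from h import *
to([.532,-.26,.235],down(12.4))
L=arm.silhouettes
import collections
C=[]
for i in range(4):
  for c in("scene","top"):
    arm.camera(c)
    for q in arm.spot_point("below_crook",c)[:1]: print(c,q["location"],round(q["score"],2),atz(c,q["location"],.013))
E
```

```text
clock: 14.45
tcp_pos: [0.5835, 0.0866, 0.2385]
orientation: [[-0.017, 1.0, 0.006], [1.0, 0.017, 0.003], [0.003, 0.006, -1.0]]
force: [-0.5, -1.1, -4.8]
width: 0.0021
tcp [0.5835 0.0866 0.2385] w 0.0020652189443862556 F [-0.5074 -1.0805 -4.8183] t 14.45
trans units [-6.9133 -1.1512  0.046 ]
turn units [ 0.0078 -0.0024 -0.2535]
scene [216.2, 265.0] 0.56 [ 0.5858 -0.2901  0.013 ]
top [358.8, 181.8] 0.7 [ 0.5857 -0.2845  0.013 ]
scene [215.1, 265.5] 0.56 [ 0.5843 -0.2932  0.013 ]
top [358.9, 178.1] 0.76 [ 0.5972 -0.2857  0.013 ]
scene [215.4, 262.7] 0.9 [ 0.5786 -0.2837  0.013 ]
top [360.0, 181.4] 0.82 [ 0.5868 -0.2882  0.013 ]
scene [215.9, 262.7] 0.68 [ 0.5798 -0.283   0.013 ]
top [357.2, 182.2] 0.84 [ 0.5846 -0.2795  0.013 ]
```

```bash

python3 -m inch '{"turn":[[0,0,-0.03],[0,0,-0.04],[0,0,-0.05],[0,0,-0.05],[0,0,-0.04],[0,0,-0.03],[0,0,-0.01],[0,0,0],[0,0,0],[0,0,0]],"translation":[[0,0,0],[0,0,0],[0,0,0],[0,0,0],[0,0,0],[0,0,0],[-0.05,-0.02,0],[-0.1,-0.04,0],[-0.15,-0.06,0],[-0.2,-0.08,0]],"gripper":[0,0,0,0,0,0,0,0,0,0]}' 90
python3 - <<'E'
from h import *
to([.532,-.26,.238],down(12.4))
E
```

```text
clock: 16.25
tcp_pos: [0.5787, 0.0594, 0.2377]
orientation: [[-0.228, 0.974, 0.004], [0.974, 0.228, 0.003], [0.002, 0.005, -1.0]]
force: [0.3, 0.3, -5.3]
width: 0.0016
tcp [0.5787 0.0594 0.2377] w 0.0016056720428636205 F [ 0.2775  0.3458 -5.3128] t 16.25
trans units [-6.0067 -2.3656 -0.0279]
turn units [ 0.0063 -0.0024  0.0172]
```

```bash

python3 -m inch '{"turn":[[0,0,0.01],[0,0,0],[0,0,0],[0,0,0],[0,0,0],[0,0,0],[0,0,0],[0,0,0],[0,0,0],[0,0,0]],"translation":[[-0.24,-0.1,0],[-0.28,-0.11,0],[-0.3,-0.12,0],[-0.3,-0.12,0],[-0.3,-0.12,0],[-0.3,-0.12,0],[-0.3,-0.12,0],[-0.3,-0.12,0],[-0.3,-0.12,0],[-0.3,-0.12,0]],"gripper":[0,0,0,0,0,0,0,0,0,0]}' 90
python3 -m inch '{"turn":[[0,0,0],[0,0,0],[0,0,0],[0,0,0],[0,0,0],[0,0,0],[0,0,0],[0,0,0],[0,0,0],[0,0,0]],"translation":[[-0.3,-0.12,0],[-0.3,-0.12,0],[-0.3,-0.12,0],[-0.3,-0.12,0],[-0.28,-0.11,0],[-0.24,-0.1,0],[-0.2,-0.08,0],[-0.15,-0.06,0],[-0.1,-0.04,0],[-0.05,-0.02,0]],"gripper":[0,0,0,0,0,0,0,0,0,0]}' 90
python3 - <<'E'
from h import *
to([.532,-.26,.238],down(12.4))
E
```

```text
clock: 17.25
tcp_pos: [0.5484, -0.1139, 0.2378]
orientation: [[-0.212, 0.977, 0.003], [0.977, 0.212, -0.001], [-0.002, 0.003, -1.0]]
force: [0.1, 0.8, -5.2]
width: 0.0016
clock: 18.25
tcp_pos: [0.5216, -0.2476, 0.2382]
orientation: [[-0.203, 0.979, 0.001], [0.979, 0.203, -0.003], [-0.003, 0.001, -1.0]]
force: [0.2, 0.8, -5.4]
width: 0.0018
tcp [ 0.5216 -0.2476  0.2382] w 0.001830602497772423 F [ 0.2371  0.7722 -5.3603] t 18.25
trans units [-0.2859  0.1538  0.0048]
turn units [ 0.0007  0.0044 -0.0151]
```

```bash

python3 -m inch '{"turn":[[0,0,-0.015],[0,0,0],[0,0,0],[0,0,0]],"translation":[[-0.1,0,0],[-0.1,0,0],[-0.05,0,0],[0,0,0]],"gripper":[0,0,0,0]}' 90
python3 - <<'E'
from h import *
to([.532,-.26,.238],down(12.4))
snap("scene","s13",(160,120,310,270),4)
snap("top","t13",(300,80,450,225),4)
for t in("bail_hump","bail_hinge","basket","below_crook"):
  for c in("scene","top"):
    for q in arm.spot_point(t,c)[:2]: print(t,c,q["location"],q["score"])
E
```

```text
clock: 18.65
tcp_pos: [0.525, -0.2598, 0.2381]
orientation: [[-0.217, 0.976, 0.001], [0.976, 0.217, -0.002], [-0.003, 0.001, -1.0]]
force: [0.4, -0.5, -5.0]
width: 0.0012
tcp [ 0.525  -0.2598  0.2381] w 0.001154355504268439 F [ 0.4141 -0.459  -4.9984] t 18.65
trans units [-0.0348  0.1365  0.002 ]
turn units [0.001  0.0035 0.0035]
bail_hump scene [188.0, 183.7] 0.58
bail_hump top [369.5, 191.1] 0.5
bail_hump top [355.3, 169.4] 0.38
bail_hinge scene [193.9, 220.5] 0.77
bail_hinge scene [338.8, 224.3] 0.39
bail_hinge top [380.6, 187.5] 0.72
basket scene [196.1, 235.6] 0.95
basket top [370.5, 191.6] 0.81
below_crook scene [214.3, 264.0] 0.78
below_crook top [360.7, 178.8] 0.58
```

View pics/s13.png

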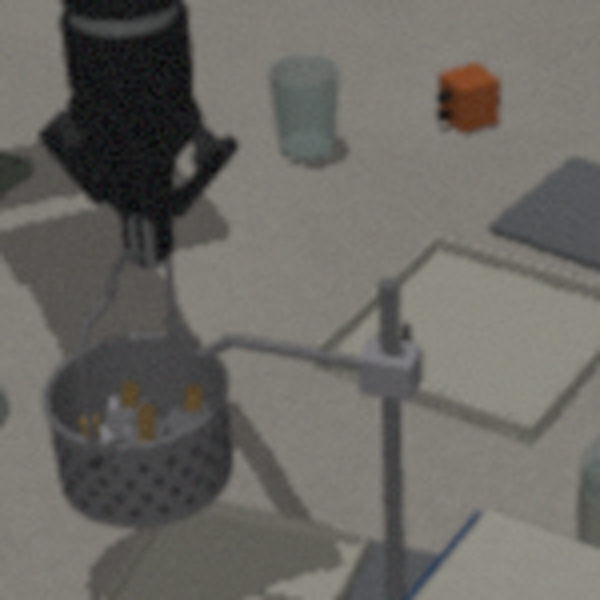

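View pics/t13.png

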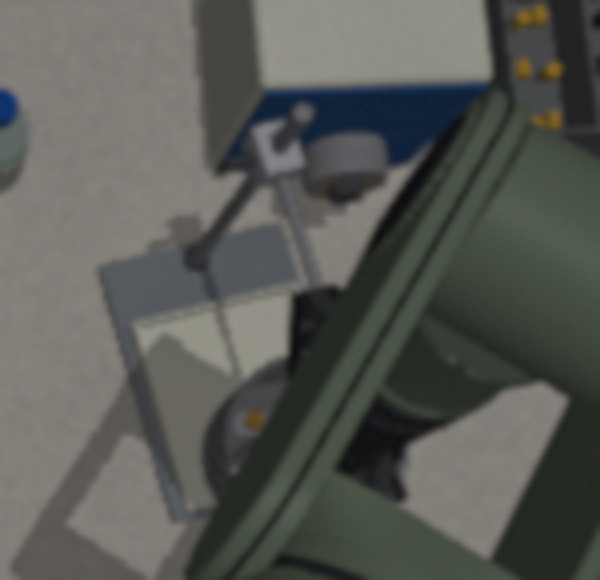

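```bash
python3 - <<'E'
from h import *
S=lambda p:proj("scene",p)*4-[640,480]
h=np.array([.533,-.297,.264])
ex=np.array([.977,.215,0]);ey=np.array([-.215,.977,0]);ez=np.array([0,0,1])
for n,p in dict(hump=h,rimc=h-.1*ez,rimR=h-.1*ez+.058*ex,rimF=h-.1*ez-.058*ey,rimB=h-.1*ez+.058*ey,rimL=h-.1*ez-.058*ex,cornerR=h-.012*ez+.058*ey-.005*ez,cornerF=h-.012*ez-.058*ey-.005*ez,bot=h-.17*ez, earB=h-.11*ez+.063*ey,earF=h-.11*ez-.063*ey).items(): print(n,S(p))
E
```

```text
hump [120.1447 257.9859]
rimc [135.8136 387.1253]
rimR [218.7078 403.2372]
rimF [ 96.4306 441.376 ]
rimB [172.2496 336.9342]
rimL [ 55.0608 371.4297]
cornerR [161.3366 232.7761]
cornerF [ 81.2613 333.0166]
bot [145.9022 470.2732]
earB [176.503  344.7673]
earF [ 94.6517 458.7197]
```

```bash
python3 - <<'E'
from h import *
snap("scene","s14",(165,160,245,260),6)
E
```

```text
(no output)
```

View pics/s14.png

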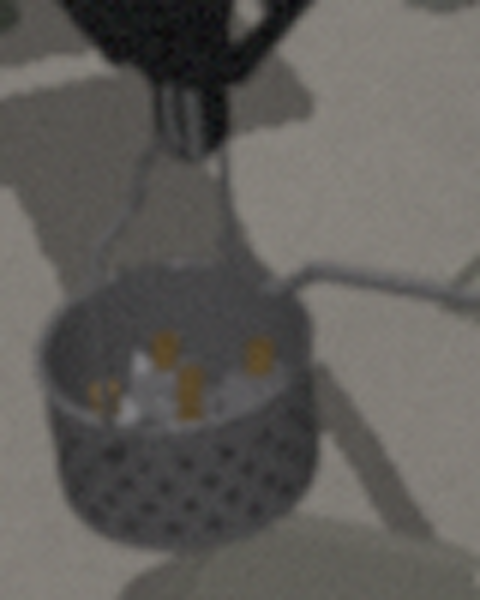

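```bash

python3 -m inch '{"turn":[[0,0,0],[0,0,0],[0,0,0],[0,0,0],[0,0,0],[0,0,0],[0,0,0],[0,0,0],[0,0,0],[0,0,0]],"translation":[[0,0.04,0],[0,0.08,0],[-0.02,0.12,0],[-0.02,0.14,0],[-0.02,0.14,0],[0,0.14,0],[0,0.12,0],[0,0.09,0],[0,0.05,0],[0,0.02,0]],"gripper":[0,0,0,0,0,0,0,0,0,0]}' 90
python3 - <<'E'
from h import *
to([.5758,-.2514,.238],down(12.4))
snap("scene","s15",(165,140,265,240),6)
E
```

```text
clock: 20.2
tcp_pos: [0.5763, -0.2512, 0.2377]
orientation: [[-0.218, 0.976, 0.002], [0.976, 0.218, -0.002], [-0.002, 0.001, -1.0]]
force: [0.1, -0.3, -5.4]
width: 0.0017
tcp [ 0.5763 -0.2512  0.2377] w 0.0017341943084585542 F [ 0.1023 -0.3324 -5.4237] t 20.2
trans units [-0.001  -0.0111 -0.0057]
turn units [0.0017 0.003  0.0044]
```

View pics/s15.png

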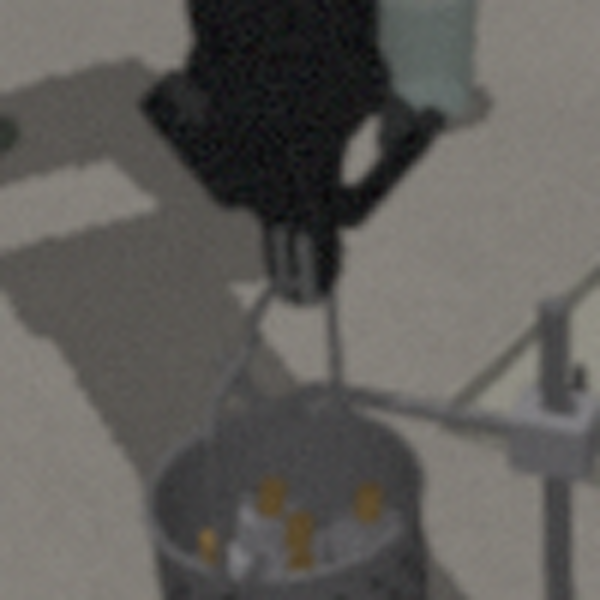

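```bash

python3 -m inch '{"turn":[[0,0,0],[0,0,0],[0,0,0],[0,0,0],[0,0,0],[0,0,0],[0,0,0],[0,0,0],[0,0,0]],"translation":[[0,0,0.03],[0,0,0.06],[0,0,0.08],[0,0,0.08],[0,0,0.08],[0,0,0.08],[0,0,0.06],[0,0,0.03],[0,0,0]],"gripper":[0,0,0,0,0,0,0,0,0]}' 90
python3 - <<'E'
from h import *
to([.5758,-.2514,.185],down(12.4))
snap("scene","s16",(165,140,265,240),6)
E
```

```text
clock: 21.15
tcp_pos: [0.5749, -0.2514, 0.2096]
orientation: [[-0.217, 0.976, -0.0], [0.976, 0.217, -0.001], [-0.001, -0.001, -1.0]]
force: [-0.4, -0.4, -5.6]
width: 0.0012
tcp [ 0.5749 -0.2514  0.2096] w 0.001220237094097209 F [-0.4376 -0.3832 -5.5884] t 21.15
trans units [-0.0041  0.0182  0.492 ]
turn units [-0.0008  0.0014  0.0031]
```

View pics/s16.png

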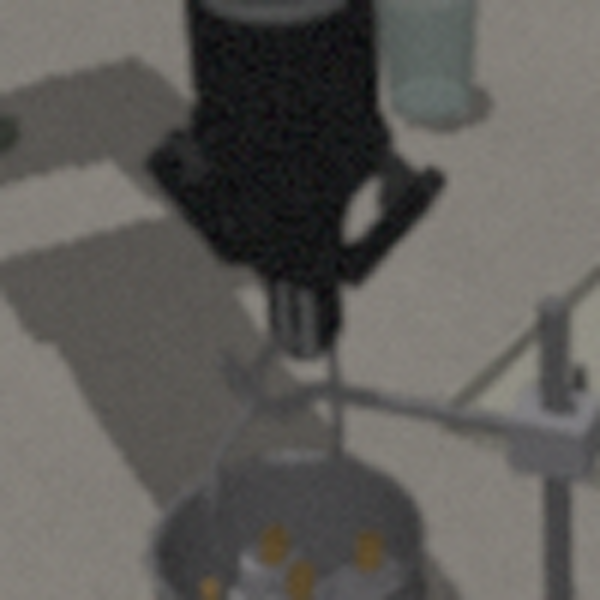

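```bash

python3 -m inch '{"turn":[[0,0,0],[0,0,0],[0,0,0],[0,0,0],[0,0,0],[0,0,0]],"translation":[[0,0.02,0.04],[0,0,0.05],[0,0,0.05],[0,0,0.05],[0,0,0.04],[0,0,0]],"gripper":[0,0,0,0,0,0]}' 90
python3 - <<'E'
from h import *
to([.5758,-.2514,.185],down(12.4))
E
```

```text
clock: 21.8
tcp_pos: [0.5765, -0.2514, 0.198]
orientation: [[-0.217, 0.976, 0.001], [0.976, 0.217, -0.002], [-0.002, 0.001, -1.0]]
force: [0.1, -1.0, -4.6]
width: 0.0012
tcp [ 0.5765 -0.2514  0.198 ] w 0.0012035308985435505 F [ 0.1289 -0.9808 -4.6147] t 21.8
trans units [ 0.0026 -0.0137  0.2593]
turn units [0.0007 0.0028 0.0033]
```

Not yet in contact (hump bottom ≈ 0.221). Continue in small steps.

```bash

python3 -m inch '{"turn":[[0,0,0],[0,0,0],[0,0,0]],"translation":[[0,0,0.04],[0,0,0.04],[0,0,0]],"gripper":[0,0,0]}' 90
python3 -m inch '{"turn":[[0,0,0],[0,0,0],[0,0,0]],"translation":[[0,0,0.03],[0,0,0.03],[0,0,0]],"gripper":[0,0,0]}' 90
python3 - <<'E'
from h import *
snap("scene","s17",(165,140,265,240),6)
E
```

```text
clock: 22.1
tcp_pos: [0.5765, -0.2514, 0.1937]
orientation: [[-0.217, 0.976, 0.001], [0.976, 0.217, -0.002], [-0.002, 0.001, -1.0]]
force: [-0.2, 0.1, -6.0]
width: 0.0018
clock: 22.4
tcp_pos: [0.5766, -0.2515, 0.1905]
orientation: [[-0.217, 0.976, 0.001], [0.976, 0.217, -0.002], [-0.002, 0.001, -1.0]]
force: [0.4, -0.5, -5.4]
width: 0.0017
```

View pics/s17.png

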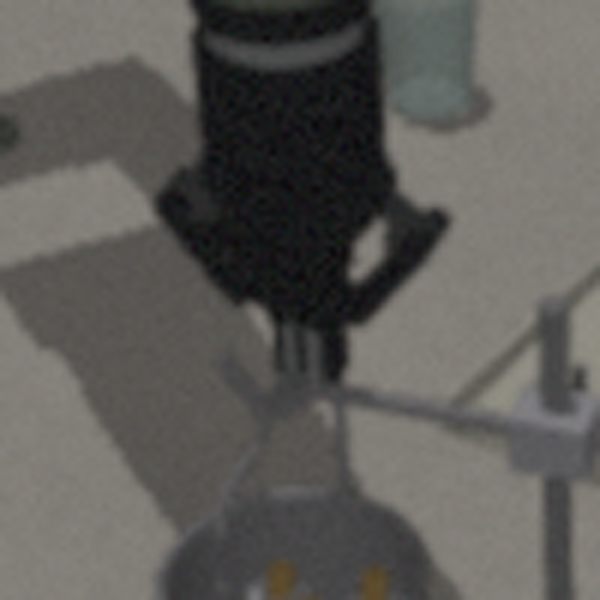

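```bash

for i in 1; do python3 -m inch '{"turn":[[0,0,0],[0,0,0]],"translation":[[0,0,0.025],[0,0,0.01]],"gripper":[0,0]}' 90; done
python3 -m inch '{"turn":[[0,0,0],[0,0,0]],"translation":[[0,0,0.025],[0,0,0.01]],"gripper":[0,0]}' 90

```

```text
clock: 22.65
tcp_pos: [0.5769, -0.2517, 0.1892]
orientation: [[-0.217, 0.976, 0.002], [0.976, 0.217, -0.003], [-0.003, 0.002, -1.0]]
force: [-0.5, 0.1, -4.4]
width: 0.0017
clock: 22.85
tcp_pos: [0.5772, -0.2519, 0.1885]
orientation: [[-0.217, 0.976, 0.003], [0.976, 0.217, -0.004], [-0.004, 0.002, -1.0]]
force: [-1.6, 0.4, -2.8]
width: 0.0014
```

```bash

python3 -m inch '{"turn":[[0,0,0],[0,0,0]],"translation":[[0,-0.03,0.01],[0,-0.01,0.02]],"gripper":[0,0]}' 90

```

```text
clock: 23.05
tcp_pos: [0.5763, -0.2525, 0.1883]
orientation: [[-0.218, 0.976, 0.006], [0.976, 0.218, -0.005], [-0.006, 0.005, -1.0]]
force: [-0.3, 1.1, -1.8]
width: 0.0017
```

```bash

python3 -m inch '{"turn":[[0,0,0],[0,0,0]],"translation":[[0,0,0.02],[0,0,0.01]],"gripper":[0,0]}' 90

```

```text
clock: 23.25
tcp_pos: [0.5764, -0.2527, 0.1878]
orientation: [[-0.217, 0.976, 0.007], [0.976, 0.218, -0.005], [-0.007, 0.006, -1.0]]
force: [-2.2, 2.1, -0.9]
width: 0.0015
```

```bash

python3 -m inch '{"turn":[[0,0,0],[0,0,0]],"translation":[[0.03,-0.02,0.0],[0,0,0.01]],"gripper":[0,0]}' 90
python3 - <<'E'
from h import *
o=arm.get_obs();print(o["force"],o["torque"])
snap("scene","s18",(165,140,265,240),6)
E
```

```text
clock: 23.45
tcp_pos: [0.5757, -0.2521, 0.188]
orientation: [[-0.217, 0.976, 0.009], [0.976, 0.217, -0.007], [-0.009, 0.007, -1.0]]
force: [-2.5, 0.8, -1.0]
width: 0.0016
[-2.5309  0.8485 -1.0023] [ 0.3139  0.2617 -0.0717]
```

View pics/s18.png

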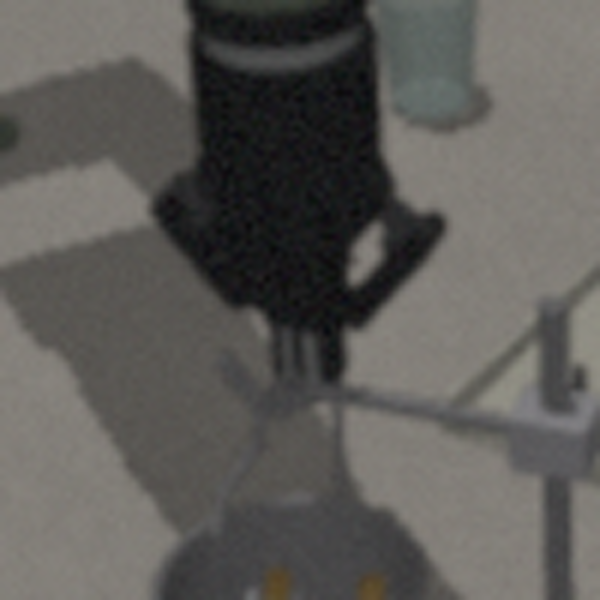

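```bash

python3 -m inch '{"turn":[[0,0,0],[0,0,0],[0,0,0]],"translation":[[0,-0.04,0],[0,-0.02,0],[0,0,0]],"gripper":[0,0,0]}' 90

```

```text
clock: 23.8
tcp_pos: [0.5738, -0.2527, 0.1881]
orientation: [[-0.218, 0.976, 0.012], [0.976, 0.218, -0.007], [-0.01, 0.01, -1.0]]
force: [0.1, 0.3, -1.5]
width: 0.0017
```

```bash

python3 -m inch '{"turn":[[0,0,0],[0,0,0],[0,0,0]],"translation":[[0,0,0.02],[0,0,0.01],[0,0,0]],"gripper":[0,0,0]}' 90

```

```text
clock: 24.1
tcp_pos: [0.5739, -0.2529, 0.1874]
orientation: [[-0.218, 0.976, 0.012], [0.976, 0.218, -0.008], [-0.01, 0.01, -1.0]]
force: [-0.4, 2.3, -1.1]
width: 0.0015
```

```bash

python3 -m inch '{"turn":[[0,0,0],[0,0,0],[0,0,0]],"translation":[[0.02,0,0.01],[0,0,0.01],[0,0,0]],"gripper":[0,0,0]}' 90
python3 -m inch '{"turn":[[0,0,0],[0,0,0],[0,0,0]],"translation":[[0,0,0],[0,0,0],[0,0,0]],"gripper":[0,0,0]}' 20

```

```text
clock: 24.4
tcp_pos: [0.574, -0.2529, 0.1873]
orientation: [[-0.218, 0.976, 0.013], [0.976, 0.218, -0.01], [-0.013, 0.011, -1.0]]
force: [-0.1, 1.3, 0.1]
width: 0.0013
clock: 24.7
tcp_pos: [0.574, -0.2528, 0.1873]
orientation: [[-0.218, 0.976, 0.013], [0.976, 0.218, -0.01], [-0.013, 0.011, -1.0]]
force: [0.1, 0.6, 1.3]
width: 0.0018
```

```bash

python3 -m inch '{"turn":[[0,0,0],[0,0,0],[0,0,0],[0,0,0],[0,0,0],[0,0,0]],"translation":[[0,0,0],[0,0,0],[0,0,0],[0,0,0],[0,0,0],[0,0,0]],"gripper":[3,5,7,9,11,12]}' 20
python3 - <<'E'
from h import *
snap("scene","s19",(165,140,265,240),6)
E
```

```text
clock: 25.3
tcp_pos: [0.5739, -0.2532, 0.187]
orientation: [[-0.217, 0.976, 0.013], [0.976, 0.218, -0.011], [-0.013, 0.011, -1.0]]
force: [-1.3, -0.8, -0.5]
width: 0.0122
```

View pics/s19.png

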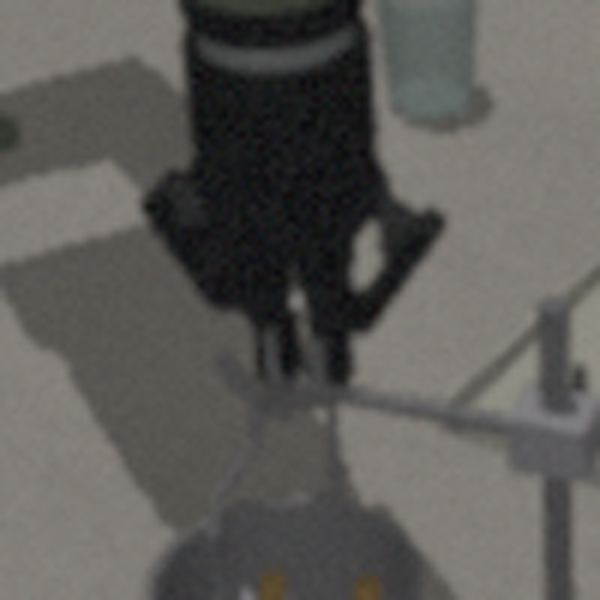

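Supported by the hook. Open fully in small steps, then retreat straight up.

```bash

python3 -m inch '{"turn":[[0,0,0],[0,0,0],[0,0,0],[0,0,0],[0,0,0],[0,0,0],[0,0,0],[0,0,0]],"translation":[[0,0,0],[0,0,0],[0,0,0],[0,0,0],[0,0,0],[0,0,0],[0,0,0],[0,0,0]],"gripper":[16,20,25,30,35,40,45,45]}' 20
python3 - <<'E'
from h import *
snap("scene","s20",(165,140,265,240),6)
E
```

```text
clock: 26.15
tcp_pos: [0.5739, -0.2533, 0.187]
orientation: [[-0.217, 0.976, 0.013], [0.976, 0.218, -0.011], [-0.013, 0.011, -1.0]]
force: [0.4, -0.1, 0.5]
width: 0.0451
```

View pics/s20.png

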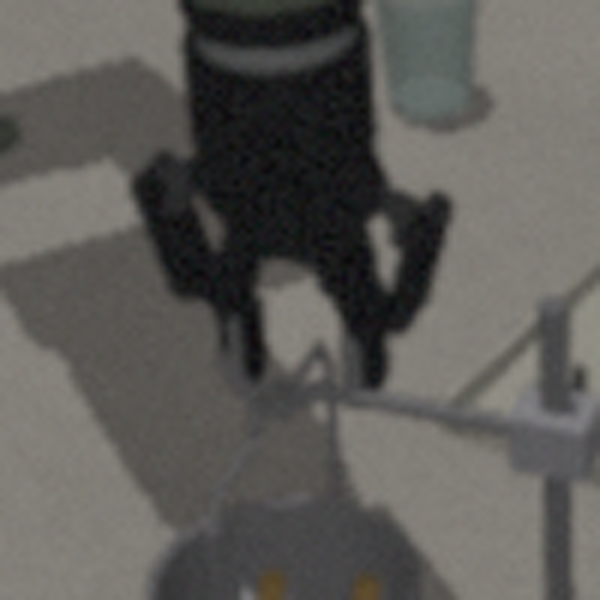

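```bash

python3 -m inch '{"turn":[[0,0,0],[0,0,0],[0,0,0],[0,0,0],[0,0,0],[0,0,0],[0,0,0],[0,0,0]],"translation":[[0,0,-0.1],[0,0,-0.15],[0,0,-0.2],[0,0,-0.3],[0,0,-0.4],[0,0,-0.4],[0,0,-0.3],[0,0,-0.1]],"gripper":[45,45,45,45,45,45,45,45]}' 20
python3 -m inch '{"turn":[[0,0,0],[0,0,0],[0,0,0],[0,0,0],[0,0,0],[0,0,0],[0,0,0],[0,0,0]],"translation":[[0.2,-0.3,0],[0.3,-0.4,0],[0.3,-0.4,0],[0.3,-0.4,0],[0.3,-0.4,0],[0.3,-0.4,0],[0.2,-0.3,0],[0,0,0]],"gripper":[45,45,45,45,45,45,45,45]}' 20
python3 - <<'E'
from h import *
snap("scene","s21",(165,140,265,240),6)
snap("top","t21",(300,80,420,200),5)
E
```

```text
clock: 27.0
tcp_pos: [0.5731, -0.2524, 0.295]
orientation: [[-0.217, 0.976, 0.017], [0.976, 0.218, -0.013], [-0.016, 0.014, -1.0]]
force: [0.3, -0.3, -0.5]
width: 0.0452
clock: 27.8
tcp_pos: [0.4215, -0.1863, 0.2966]
orientation: [[-0.217, 0.976, 0.025], [0.976, 0.218, -0.018], [-0.023, 0.02, -1.0]]
force: [0.0, -0.0, 0.3]
width: 0.0449
```

View pics/s21.png

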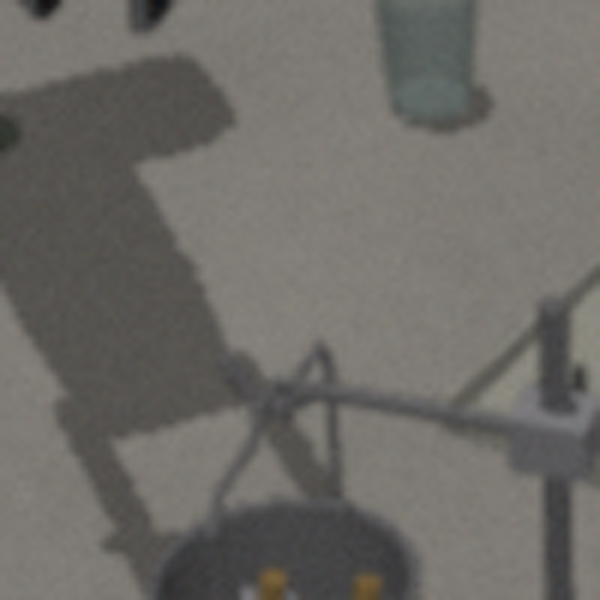

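View pics/t21.png

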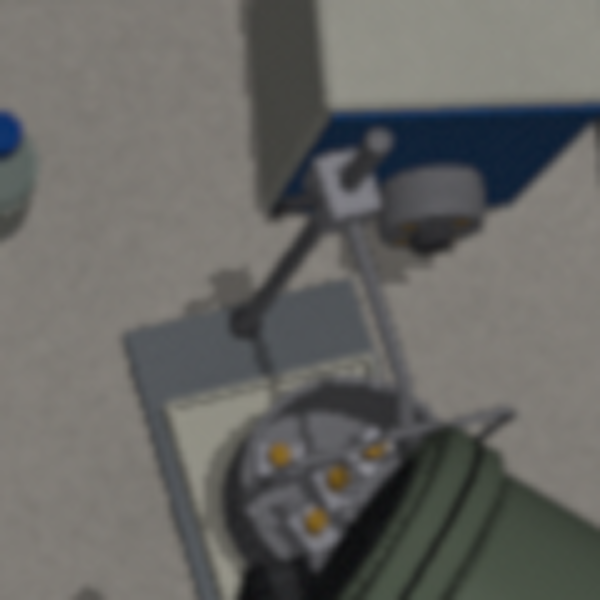

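```bash

python3 -m inch '{"turn":[[0,0,0],[0,0,0],[0,0,0],[0,0,0],[0,0,0],[0,0,0],[0,0,0],[0,0,0],[0,0,0],[0,0,0]],"translation":[[0.4,0,0],[0.5,0,0],[0.6,0,0],[0.6,0,0],[0.6,0,0],[0.6,0.1,0],[0.5,0.1,0],[0.3,0,0],[0,0,0],[0,0,0]],"gripper":[45,45,45,45,45,45,45,45,45,45]}' 20
python3 - <<'E'
from h import *
snap("scene","s22",(165,165,265,285),5)
a=arm.camera("scene").astype(int)
snap("top","t22",(310,90,410,200),5)
b=arm.camera("scene").astype(int)
for t in("bail_hump","basket","bail_hinge"):
  r={}
  for c in("scene","top"):
    l=arm.spot_point(t,c); r[c]=l
    for q in l[:1]: print(t,c,q["location"],q["score"])
  if all(r.values()): print(tri(r["scene"][0]["location"],r["top"][0]["location"]))
E
```

```text
clock: 28.9
tcp_pos: [0.3982, 0.0186, 0.2948]
orientation: [[-0.215, 0.976, 0.034], [0.976, 0.216, -0.021], [-0.027, 0.029, -0.999]]
force: [0.4, -0.7, -0.4]
width: 0.0449
bail_hump scene [208.6, 203.1] 0.48
bail_hump top [380.6, 166.2] 0.62
(array([ 0.5793, -0.2861,  0.2172]), np.float64(0.003976093744243027))
basket scene [212.8, 258.5] 0.77
basket top [364.1, 180.6] 0.7
(array([ 0.582 , -0.2944,  0.0389]), np.float64(0.003703087873548682))
bail_hinge scene [209.8, 239.6] 0.65
bail_hinge top [370.1, 178.4] 0.56
(array([ 0.5753, -0.2927,  0.1015]), np.float64(0.0015536077628298158))
```

View pics/s22.png

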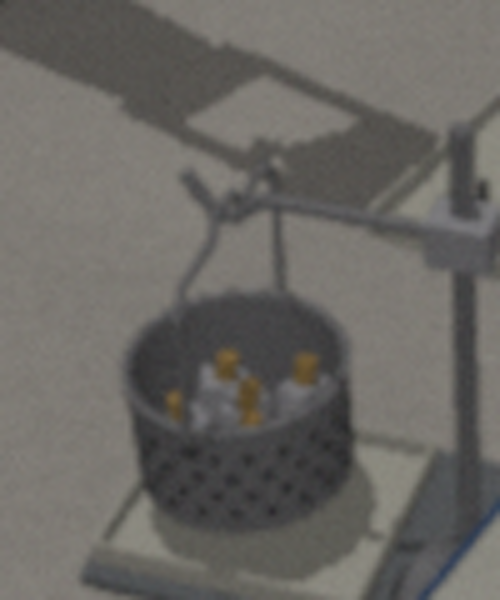

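View pics/t22.png

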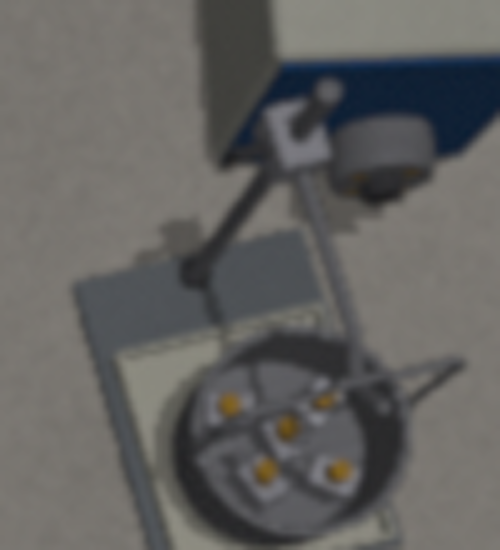

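```bash

python3 - <<'E'
from h import *
g=lambda:cv2.cvtColor(arm.camera("scene"),cv2.COLOR_RGB2GRAY)[165:285,180:245].astype(np.float32)
F=[g() for i in range(12)]
for i in (1,3,5,7,9,11): print(cv2.phaseCorrelate(F[0],F[i]), abs(F[i]-F[0]).mean())
print(arm.get_obs()["clock"]); arm.job_done()
E
```

```text
((0.010021861133040488, -0.007023192135449108), 0.9562190133112448) 1.7852564
((-0.018599457524217655, -0.02317412779679273), 0.9628002352184719) 1.7715385
((-0.03219180024331081, -0.048691602787123145), 0.9648960855272081) 1.7864102
((0.010330812541901935, -0.034973563276473385), 0.9626792033513387) 1.7748718
((-0.01465416164869282, -0.0026842543797584995), 0.9768909396948637) 1.8066666
((-0.023602015926130093, 0.0019761209861215434), 0.986176848853076) 1.7782052
30.0
the job is handed in; nothing more can be done
```

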